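# Change the steriliser's water-filter cartridges

## Task

Lift the guard bar straight up out of its two brackets on the filter manifold, keeping it level so that both ends come clear together, and lay it aside; unlock the spent cartridge in the middle well (push down, turn anticlockwise) and stand it upright in the steel tray. Fit every new cartridge standing on the bench into a well of the manifold, any well but one in each: lugs into the track, push fully down, then turn clockwise as far as it goes to lock. Finally lay the bar back centred in both brackets, and leave the bottle, bowl, jar and the tray itself where they are.

Things in the scene. Friction and masses are not known exactly. Their poses are not given: they have to be found in the camera images.
- manifold: Fixed grey filter manifold, 360 (x) x 84 (y) x 39 mm high, origin under its centre on the bench, z up. Three bayonet wells in a row along x, 90 mm apart. At each end (x = +-165 mm) a steel U bracket, 12 mm thick along x, 46 mm wide, with an open-topped slot 27 mm wide in y: slot floor 122 mm, bracket tips 157 mm above the bench.
- socket1 (a point): Centre of the well at manifold x = -90 mm, 30 mm above the bench: the height of its sprung turntable when up, where a cartridge's foot stands before it is pressed. Axes as the manifold. Steel cover strips (31 to 39 mm high, 60 mm wide in y) on both x sides of the well leave a crosswise opening 46 mm wide along x; below them the well has 74 mm of room.
- socket2 (a point): The same for the middle well (manifold x = 0).
- socket3 (a point): The same for the well at manifold x = +90 mm.
- turn1 (a joint): Angle of the turntable (black disc, 70 mm) in well 1, rad, growing clockwise seen from above; stiff (0.05 N m), stays where left. 0 to 0.25: ready to receive or let out; 1.5 is the stop, locked. Its 8 mm high grey dogs form a 20 mm wide track for the lugs: a fitted cartridge's x axis points at manifold yaw + pi/2 - turn (or half a turn on), so crosswise at 0 and along the manifold at 1.5.
- turn2 (a joint): The same in well 2, which starts locked (about 1.47) with the spent cartridge.
- turn3 (a joint): The same in well 3. Wells 1 and 3 start empty, turned 0 to 0.25.
- press1 (a joint): How far the turntable of well 1 is pressed down, m: 0 (up) to 0.013 (bottom); spring 6 N at the top, 11 N at the bottom. The lugs pass under the cover strips only beyond about 0.009: press to the bottom, then turn. When let go, a locked cartridge is held up against the strips at about 0.009; an unlocked one springs back to 0.
- press2 (a joint): The same in well 2.
- press3 (a joint): The same in well 3.
- bar: Loose square guard bar, aluminium, 380 x 20 x 20 mm, about 0.35 kg, long axis x, origin at the centre of its underside. At the start it lies along the manifold in both U brackets, underside 122 mm above the bench, over the wells. It clears the tops of locked cartridges by 5 mm but cannot seat over one that is not pressed in.
- bar_mid (a point): Centre of the bar, 10 mm above its underside.
- bar_a (a point): Point on the bar's centre line 165 mm from its middle (+x end), over a bracket when seated.
- bar_b (a point): The same towards the -x end.
- cart1: Loose filter cartridge, upright on the bench, 0.22 kg, 96 mm tall, origin under its centre, z up. Foot: grey disc 40 mm across with two lugs on either side along x (68 mm over both, 16 mm wide), all 10 mm thick. White body 36 mm across up to 62 mm. On top a flat grey wing, 44 mm along x, 16 mm thick, from 62 to 96 mm high. Same after half a turn. Two or three are present; None if absent.
- spent: The spent cartridge, same shape and size as cart1. Starts locked in the middle well under the bar (turn2 about 1.47, press2 about 0.009).
- cart2: Another cartridge like cart1 (may be absent).
- cart3: Another cartridge like cart1 (may be absent).
- spray: Bystander: disinfectant bottle, 66 mm across, 170 mm tall, origin under its centre.
- bowl: Bystander: steel bowl, 110 mm across, 45 mm high, origin under its centre.
- tray: Loose steel instrument tray for the spent cartridge, 240 (x) x 130 (y) x 25 mm, walls and floor 3 mm, 0.7 kg, empty at the start, origin under its centre.
- jar: Bystander: glass jar, 64 mm across, 90 mm tall, origin under its centre.

How it is judged:
By the outcome, as a careful person would: the job done as asked, in the order asked, and still so for the second after the job is handed in, with the robot touching nothing.
Of cart1, cart2, cart3 only 2 to 3 are there at a start; the rules pass over those that are not, and their reading is None.
At some moment in a run one of cart1, cart2, cart3 may be knocked a few centimetres aside while the robot is not near it.
It also fails if it takes over 208 s, if anything falls off the work surface, if the arm or the gripper's body presses on something with over 40 N, if the wrist force passes 120 N, or if a joint passes its speed limit or range.

## Robot

A 6-joint arm with a two-finger parallel gripper is mounted at the origin on the work surface. World frame = base frame: x ahead of the robot, y to its left, z up, the work surface at z = 0. Lengths are in m, angles in rad, forces in N, time in s.
With the tool pointing down it reaches from about 0.325 to 1 m from the base axis. Payload 5.1 kg.
Tool frame: the origin (TCP) lies midway between the tips of the shut fingers; the grasp point (between the pads) lies 19 mm behind it; z points along the fingers, y is the line along which they close (so a half turn about z gives the same grasp; the last joint's range is limited). The gripper opens to 85 mm and grips with 20 to 120 N. Pads are 22 mm wide; open, the fingers measure 114 mm over their backs; the gripper's body (76 mm by 85 mm) begins 54 mm behind the grasp point. The pads swing forward as they close: fully open they stand 13 mm farther back than shut.
Start: joints at [-1.365, 0.124, 1.65, -0, 1.367, -0.083], TCP at [0.185, -0.623, 0.231] pointing down, gripper open.
Joint ranges: [-2.61, 2.61], [-1.02, 2.33], [0.03, 2.71], [-1.35, 4.49], [0.32, 2.68], [-2.91, 2.91]. Speed limits (rad/s): [2.57, 2.57, 3.14, 3.14, 3.14, 3.14].

## Interface

Orientations are given as [roll, pitch, yaw] about the fixed x, y, z axes, in that order (R = Rz(yaw) Ry(pitch) Rx(roll)).
In Python, from workcell import r gives the robot as it stands.
- The arm moves only by the tool servo_tool, never from a script. Its argument "commands" is a list of rows, each an object of numbers: "x", "y", "z": the shift along the tool's x, y, z in mm; "turn": the turn about the tool's z in degrees; "claw": the closure, from 0 (fully open) to 1 (shut). A call has 1 to 20 rows; each row is the pose to reach, as a shift and turn from the pose commanded when the call began, along the tool's axes at that moment; what a row does not reach only later rows make up. A row lasts 1/10 s, in which the tool goes at most 50 mm and 8.59 degrees, less where a joint would pass 70% of its speed; a pose out of reach is approached as far as the arm can. A call with a gripper value outside its range is refused whole. The fingers move at their own pace and stop on an object; "newtons" is the grip in N (left out, the last holds). Time passes only in rows, so rows that repeat a pose let the fingers close. It gives the time, the measured TCP pose, the force, the opening and the grip force at its end, in the units of the state.
- r.get_state(): the state, without advancing time (a new reading comes with each control period).
- r.camera(name): name is "side" or "top"; returns the picture (480x640x3 uint8, red, green, blue); there is no depth.
- r.camera_model(name): a dict with "fx", "fy", "cx", "cy" (pixels), "R" (3x3) and "t" (3): a world point X has camera coordinates R X + t. Camera axes: x right, y down, z forward; pixel columns grow to the right and rows downward; lengths in m; the calibration is good to about 2 mm. A picture is of the moment at which its call begins. camera_model takes no time and is no camera call.
- r.job_done(): hands the job in; it is judged then, once.
The state is a dict: "time": time; "qpos": joint angles; "qd": joint speeds; "tau": joint torques, N m; "eef_pos": TCP position; "eef_rot": TCP orientation; "contact_force": force on the tool from outside, world axes, zero at the start; "torque": the same for the moment, N m; "finger_gap": finger opening in m; "grasp_force": force on a finger pad.
Only numpy, scipy, OpenCV 4.12 (cv2) and the standard library are available. Lean on these libraries where they do the work, as an engineer would, in place of code of your own. Each camera call takes 0.05 s, during which the arm holds its last target. There are 200 camera calls.

## Working session

There is one attempt and no reset: what is moved stays moved. The work goes in short steps, Python scripts to look and compute and a tool call to move; the robot and the scene stay as the last step left them, time stands still between calls to the robot, and variables do not carry over. Pictures are saved under pics/ and viewed, at most 14 in all, crops included, and the job is handed in when it is done.

Besides the shell and the picture viewer there is one more tool, called as a command line: name --argument value ..., lists and objects as JSON in quotes. servo_tool: Moves the arm, as the interface text tells. Its arguments: {"type":"object","properties":{"commands":{"type":"array"},"newtons":{"type":"number"}},"required":["commands"]}

```bash
mkdir -p pics; ls; python3 - <<'E'
from workcell import r
import cv2
for n in("top","side"):
    cv2.imwrite(f"pics/{n}0.png",r.camera(n)[:,:,::-1])
    m=r.camera_model(n);print(n,m)
print(r.get_state())
E
```

```text
pics
top {'fx': 549.0314267986938, 'fy': 549.0314267986938, 'cx': 319.2506412966698, 'cy': 241.9206921078454, 'R': array([[ 0.01570951, -0.99953873,  0.02599111],
       [-0.99860518, -0.01699471, -0.04998884],
       [ 0.05040749, -0.02516955, -0.99841153]]), 't': array([-0.01300053,  0.54177978,  1.4036402 ])}
side {'fx': 578.801796688842, 'fy': 578.801796688842, 'cx': 311.7479835628654, 'cy': 235.65895620789829, 'R': array([[ 0.99111171, -0.13246499, -0.01227182],
       [-0.07993166, -0.51922567, -0.85089108],
       [ 0.10634143,  0.84430903, -0.52519879]]), 't': array([-0.55171499,  0.13618062,  1.64478801])}
{'time': 0.1, 'qpos': array([-1.36460016e+00,  1.24451722e-01,  1.65158859e+00, -2.03719040e-05,
        1.36747580e+00, -8.26027163e-02]), 'qd': array([-0.00093241, -0.00200084, -0.00218949,  0.00014577, -0.00032341,
       -0.0014326 ]), 'tau': array([ 5.18548295e-04, -4.24929285e+01, -3.66655183e+01, -3.94904717e-06,
        3.93610462e-03, -1.86171334e-06]), 'eef_pos': array([ 0.18496926, -0.62253428,  0.23013804]), 'eef_rot': array([-3.13967411e+00, -1.38826047e-04,  2.88802886e-01]), 'contact_force': array([-0.21726466,  0.63936966, -0.79995671]), 'torque': array([-0.05229481, -0.04049636, -0.04058955]), 'grasp_force': 0.0, 'finger_gap': 0.08549827502881686}
```

View pics/top0.png

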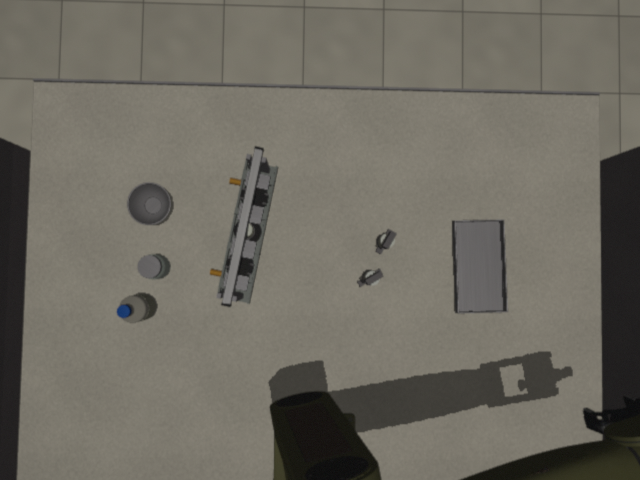

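View pics/side0.png

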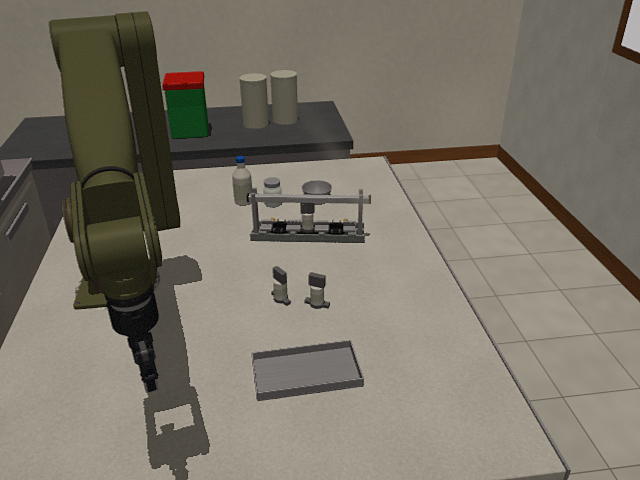

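The top view shows the bar and manifold at about (245,228), two cartridges at (372,277) and (387,240), and the tray at (480,266). The bowl, jar and bottle are on the left. The side view agrees. Next I'll crop and measure.

```bash
cat > h.py <<'E'
import numpy as np,cv2
from workcell import r
def cast(n,u,v,z):
    m=r.camera_model(n);R=m["R"];c=-R.T@m["t"]
    d=R.T@np.array([(u-m["cx"])/m["fx"],(v-m["cy"])/m["fy"],1]);return c+d*(z-c[2])/d[2]
def proj(n,X):
    m=r.camera_model(n);p=m["R"]@np.array(X)+m["t"];return np.array([m["fx"]*p[0]/p[2]+m["cx"],m["fy"]*p[1]/p[2]+m["cy"]])
def rel(p,yaw=None):
    "shift of tool in its axes (mm) and turn (deg, mod 180) to reach world p, tool down"
    s=r.get_state();y0=s["eef_rot"][2];d=np.array(p)-s["eef_pos"]
    c,k=np.cos(y0),np.sin(y0)
    out=[1e3*(c*d[0]+k*d[1]),1e3*(k*d[0]-c*d[1]),-1e3*d[2]]
    if yaw is not None: out.append((np.degrees(y0-yaw)+90)%180-90)
    return np.round(out,1)
def crop(n,f,x0,y0,x1,y1,k,img=None):
    im=(r.camera(n) if img is None else img)
    cv2.imwrite("pics/"+f,cv2.resize(im[y0:y1,x0:x1,::-1],None,fx=k,fy=k,interpolation=cv2.INTER_CUBIC))
E
python3 - <<'E'
from h import *
a=cv2.imread("pics/top0.png")
A=cv2.resize(a[140:310,205:295],None,fx=3.5,fy=3.5,interpolation=2)
B=cv2.resize(a[220:295,350:405],None,fx=7,fy=7,interpolation=2)
H=max(A.shape[0],B.shape[0]);o=np.zeros((H,A.shape[1]+B.shape[1],3),np.uint8)
o[:A.shape[0],:A.shape[1]]=A;o[:B.shape[0],A.shape[1]:]=B
print(o.shape,A.shape);cv2.imwrite("pics/c1.png",o)
E
```

```text
(595, 700, 3) (595, 315, 3)
```

View pics/c1.png

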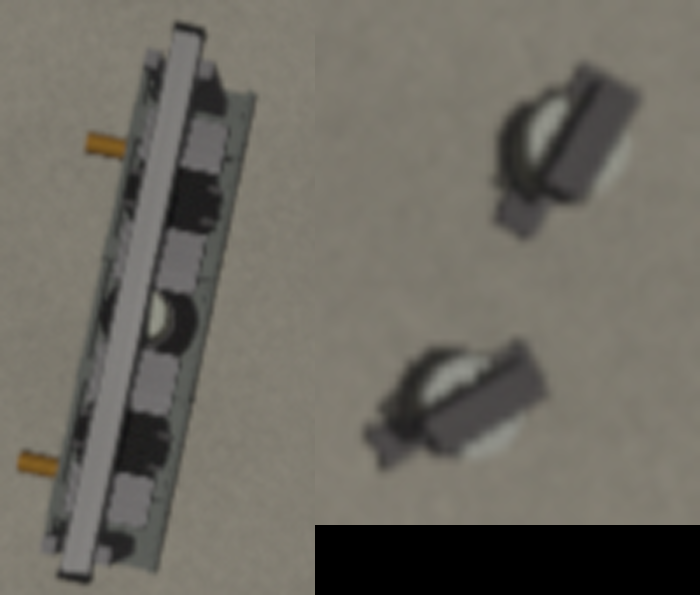

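Crop: the bar's top face runs from about (190,30) to (77,573), and the middle well holds the white spent cartridge. The two wings are the dark rectangles at crop (595,130) and (488,397). Now I'll segment them.

```bash
python3 - <<'E'
from h import *
a=cv2.imread("pics/top0.png");g=cv2.cvtColor(a,6)
np.set_printoptions(linewidth=200)
print(g[228:256,374:398]);print(g[266:290,358:386])
print(g[225:230,228:270]);print(a[227,236:262].tolist())
E
```

```text
[[122 122 124 124 125 126 123 119 120 122 124 125 123 117 111 117 121 123 123 122 124 124 125 126]
 [122 124 124 124 124 125 123 120 120 123 124 124 117  95  84  96 106 116 121 124 123 125 125 126]
 [123 124 124 123 123 123 124 121 121 122 123 123 110  73  71  76  82  94 109 120 120 123 124 124]
 [123 124 124 123 122 123 125 124 122 118 117 114  89  70  67  60  60  72  85  99 111 120 122 123]
 [122 122 122 122 123 125 124 122 112  95  94  88  68  69  60  44  52  69  71  78  90 101 112 122]
 [121 121 122 122 123 122 120 112  88  70  78  83  68  64  47  43  62  69  70  71  74  84 102 121]
 [121 123 123 120 113  96  90  84  78  97 117 111  74  57  41  49  67  71  71  71  72  79 100 121]
 [122 123 122 113  89  61  54  68 101 130 138 123  74  46  44  61  71  72  72  71  73  86 110 123]
 [123 121 114  89  59  46  57  91 127 141 134 101  60  43  58  69  71  72  71  72  79 100 120 124]
 [123 119 105  63  44  47  74 115 141 142 125  73  41  50  67  71  72  71  72  75  90 113 121 124]
 [120 113  86  50  40  52  88 132 141 132 101  54  42  61  71  71  72  72  72  84 108 120 121 122]
 [120 107  
[... 4989 characters left out ...]
117 124 127 127 127 128 130 118  71  71 114 141 142 132  96  63  53  34  30  30  31  32  45  72  89  87  77  80 118 124 124 124]
 [122 121 114  92  78  44  32  31  39  79 121 126 127 126 126 129 130 114  63  74 120 141 142 131  95  67  58  35  31  32  32  32  39  63  89  86  74  83 119 124 123 123]]
[[34, 34, 36], [66, 67, 67], [106, 107, 109], [123, 124, 126], [125, 126, 128], [125, 127, 129], [125, 127, 129], [126, 128, 130], [129, 130, 132], [121, 123, 124], [85, 87, 87], [65, 68, 68], [98, 106, 107], [130, 142, 140], [131, 144, 142], [118, 129, 128], [80, 89, 90], [57, 60, 62], [40, 40, 41], [32, 32, 33], [32, 32, 33], [29, 30, 30], [30, 29, 31], [35, 35, 35], [52, 53, 53], [77, 82, 80]]
```

```bash
cat >> h.py <<'E'
def wing(img,u,v,rad=13,lo=60,hi=97,z=.096,n="top",k=6):
    "top face of a wing near pixel u,v: centre and yaw"
    g=cv2.cvtColor(img,cv2.COLOR_RGB2GRAY);x0,y0=int(u)-rad,int(v)-rad
    p=cv2.resize(g[y0:y0+2*rad,x0:x0+2*rad],None,fx=k,fy=k,interpolation=cv2.INTER_LINEAR)
    m=cv2.morphologyEx(cv2.inRange(p,lo,hi),cv2.MORPH_OPEN,np.ones((19,19)))
    nn,l,st,ce=cv2.connectedComponentsWithStats(m);j=1+np.argmin(np.hypot(*(ce[1:]-rad*k).T))
    c,_=cv2.findContours((l==j).astype(np.uint8),0,1);b=cv2.boxPoints(cv2.minAreaRect(c[0]))
    w=np.array([cast(n,x0+(q[0]+.5)/k-.5,y0+(q[1]+.5)/k-.5,z) for q in b])
    e=[w[1]-w[0],w[2]-w[1]];L=[np.linalg.norm(i[:2]) for i in e];d=e[int(np.argmax(L))]
    return w.mean(0)[:2],np.arctan2(d[1],d[0]),np.round(L,4)
E
python3 - <<'E'
from h import *
a=cv2.imread("pics/top0.png")[:,:,::-1].copy()
for u,v in((390,239),(373,277)):
    p,y,L=wing(a,u,v);print(p,y,L)
b=a.astype(int);m=((abs(b[...,0]-b[...,2])<7)&(b.sum(2)>300)).astype(np.uint8)
m[:, :210]=0;m[:,290:]=0;m[:140]=0;m[315:]=0
m=cv2.morphologyEx(m,cv2.MORPH_OPEN,np.ones((4,4)))
n,l,st,ce=cv2.connectedComponentsWithStats(m);j=1+np.argmax(st[1:,4]);print(st[j])
c,_=cv2.findContours((l==j).astype(np.uint8),0,1);bx=cv2.boxPoints(cv2.minAreaRect(c[0]));print(bx)
w=np.array([cast("top",*q,.142) for q in bx]);print(w)
# hand-read ends
for q in ((190,30),(77,573)): print(cast("top",205+(q[0]+.5)/3.5-.5,140+(q[1]+.5)/3.5-.5,.142))
# side ends-check
m=r.camera_model("top");print(-m["R"].T@m["t"])
print(rel((.5,.2,.3),0))
# tray edges approx
for q in((453,221),(503,221),(506,312),(456,312)): print(cast("top",*q,.025))
for q in((150,203),(152,266),(131,307)):print(cast("top",*q,.08))
E
```

```text
[ 0.54735907 -0.17398705] -0.4928854086217285 [0.0426 0.0147]
[ 0.45293393 -0.1370316 ] -0.9987631838677283 [0.0453 0.0159]
[ 224  151   39  153 1283]
[[220.69423 302.29877]
 [253.1415  149.33304]
 [263.0589  151.43674]
 [230.61162 304.40247]]
[[0.3910742  0.22597274 0.142     ]
 [0.7515486  0.15859266 0.142     ]
 [0.74703573 0.13514221 0.142     ]
 [0.38653117 0.20290055 0.142     ]]
[0.75450732 0.14502882 0.142     ]
[0.38882026 0.21214651 0.142     ]
[0.47047433 0.03154185 1.4288314 ]
[ 536.2 -698.7  -69.9   16.5]
[ 0.6013139  -0.34844537  0.025     ]
[ 0.60366061 -0.47872031  0.025     ]
[ 0.36939258 -0.48621693  0.025     ]
[ 0.36762046 -0.35698688  0.025     ]
[0.62696764 0.41373085 0.08      ]
[0.47291556 0.40411512 0.08      ]
[0.37283337 0.45158112 0.08      ]
```

```bash
python3 - <<'E'
from h import *
print(rel((.5705,.180,.235),-.184))
E
```

```text
[ 598.1 -659.5   -4.9   27.1]
```

servo_tool --commands '[{"x": 30, "y": -33, "z": -10, "turn": 4, "claw": 0}, {"x": 60, "y": -66, "z": -20, "turn": 8, "claw": 0}, {"x": 90, "y": -99, "z": -20, "turn": 12, "claw": 0}, {"x": 120, "y": -132, "z": -20, "turn": 16, "claw": 0}, {"x": 150, "y": -165, "z": -20, "turn": 20, "claw": 0}, {"x": 180, "y": -198, "z": -20, "turn": 24, "claw": 0}, {"x": 210, "y": -231, "z": -20, "turn": 27.1, "claw": 0}, {"x": 240, "y": -264, "z": -20, "turn": 27.1, "claw": 0}, {"x": 270, "y": -297, "z": -20, "turn": 27.1, "claw": 0}, {"x": 300, "y": -330, "z": -20, "turn": 27.1, "claw": 0}, {"x": 330, "y": -363, "z": -20, "turn": 27.1, "claw": 0}, {"x": 360, "y": -396, "z": -20, "turn": 27.1, "claw": 0}, {"x": 390, "y": -429, "z": -20, "turn": 27.1, "claw": 0}, {"x": 420, "y": -462, "z": -20, "turn": 27.1, "claw": 0}, {"x": 450, "y": -495, "z": -20, "turn": 27.1, "claw": 0}, {"x": 480, "y": -528, "z": -20, "turn": 27.1, "claw": 0}, {"x": 510, "y": -561, "z": -20, "turn": 27.1, "claw": 0}, {"x": 540, "y": -594, "z": -20, "turn": 27.1, "claw": 0}, {"x": 570, "y": -630, "z": -20, "turn": 27.1, "claw": 0}, {"x": 598, "y": -659.5, "z": -20, "turn": 27.1, "claw": 0}]' --newtons 60

```text
time: 2.1
eef_pos: [0.5706, 0.1817, 0.2507]
eef_rot: [3.141, 0.001, -0.183]
contact_force: [0.8, -0.7, -1.3]
finger_gap: 0.0853
grasp_force: 0.0
```

servo_tool --commands '[{"z": 0}, {"z": 0}, {"z": 0}, {"z": 0}]'

```text
schema error: expected keys x, y, z, turn, claw
```

```bash
python3 - <<'E'
from h import *
s=r.get_state();print(s["time"],s["eef_pos"],s["eef_rot"],s["qpos"],s["finger_gap"],s["contact_force"])
print(rel((.5705,.180,.115),-.184))
E
```

```text
2.1 [0.5705974  0.18171812 0.25066406] [ 3.14132217e+00  8.83082256e-04 -1.83091627e-01] [2.18642753e-01 1.24282114e-03 1.74612605e+00 9.78541723e-05
 1.39514232e+00 1.97251344e+00] 0.08528639759935598 [ 0.80854106 -0.66124585 -1.25885855]
[2.000e-01 1.700e+00 1.357e+02 1.000e-01]
```

servo_tool --commands '[{"x": 0, "y": 0, "z": 40, "turn": 0, "claw": 0}, {"x": 0, "y": 0, "z": 80, "turn": 0, "claw": 0}, {"x": 0, "y": 0, "z": 110, "turn": 0, "claw": 0}, {"x": 0, "y": 0, "z": 125, "turn": 0, "claw": 0}, {"x": 0, "y": 0, "z": 135, "turn": 0, "claw": 0}, {"x": 0, "y": 0, "z": 135, "turn": 0, "claw": 0}, {"x": 0, "y": 0, "z": 135, "turn": 0, "claw": 0}]'

```text
time: 2.8
eef_pos: [0.5716, 0.1795, 0.118]
eef_rot: [-3.141, -0.002, -0.184]
contact_force: [-0.2, 0.5, -0.1]
finger_gap: 0.0855
grasp_force: 0.0
```

```bash
python3 - <<'E'
from h import *
s=r.get_state();print(s["eef_pos"],s["eef_rot"][2])
a,b=r.camera("top"),r.camera("side")
A=cv2.resize(a[130:320,200:310],None,fx=3,fy=3,interpolation=2);B=cv2.resize(b[140:260,225:395],None,fx=2.6,fy=2.6,interpolation=2)
o=np.zeros((570,330+B.shape[1],3),np.uint8);o[:,:330]=A;o[:B.shape[0],330:]=B;print(o.shape);cv2.imwrite("pics/c2.png",o[:,:,::-1])
E
```

```text
[0.57158108 0.17951141 0.11800421] -0.18442417688399537
(570, 772, 3)
```

View pics/c2.png

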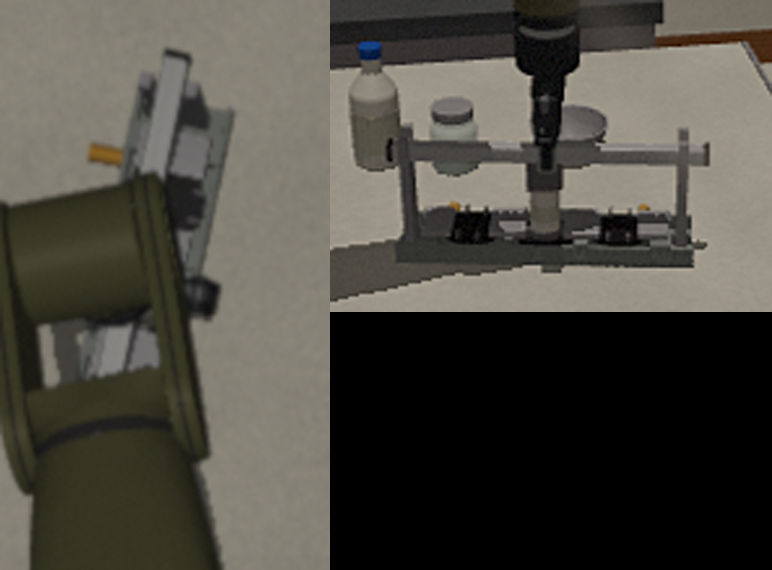

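In the side view, the finger straddles the bar at mid-length (crop 547,155) with its tip just at the bar's underside. Next: close, check, lift.

servo_tool --commands '[{"x": 0, "y": 0, "z": 0, "turn": 0, "claw": 0.5}, {"x": 0, "y": 0, "z": 0, "turn": 0, "claw": 1}, {"x": 0, "y": 0, "z": 0, "turn": 0, "claw": 1}, {"x": 0, "y": 0, "z": 0, "turn": 0, "claw": 1}, {"x": 0, "y": 0, "z": 0, "turn": 0, "claw": 1}, {"x": 0, "y": 0, "z": 0, "turn": 0, "claw": 1}, {"x": 0, "y": 0, "z": 0, "turn": 0, "claw": 1}, {"x": 0, "y": 0, "z": 0, "turn": 0, "claw": 1}]' --newtons 80

```text
time: 3.7
eef_pos: [0.5707, 0.1795, 0.1167]
eef_rot: [-3.141, -0.0, -0.184]
contact_force: [-0.7, -0.1, 2.2]
finger_gap: 0.0189
grasp_force: 79.4
```

servo_tool --commands '[{"x": 0, "y": 0, "z": -5, "turn": 0, "claw": 1}, {"x": 0, "y": 0, "z": -15, "turn": 0, "claw": 1}, {"x": 0, "y": 0, "z": -25, "turn": 0, "claw": 1}, {"x": 0, "y": 0, "z": -40, "turn": 0, "claw": 1}, {"x": 0, "y": 0, "z": -55, "turn": 0, "claw": 1}, {"x": 0, "y": 0, "z": -70, "turn": 0, "claw": 1}, {"x": 0, "y": 0, "z": -70, "turn": 0, "claw": 1}, {"x": 0, "y": 0, "z": -70, "turn": 0, "claw": 1}, {"x": 0, "y": 0, "z": -70, "turn": 0, "claw": 1}]'

```text
time: 4.6
eef_pos: [0.5699, 0.1793, 0.1854]
eef_rot: [3.141, 0.001, -0.184]
contact_force: [-0.2, -0.2, -3.9]
finger_gap: 0.0186
grasp_force: 78.7
```

```bash
python3 - <<'E'
from h import *
s=r.get_state();print(s["time"],s["eef_pos"],s["eef_rot"],s["finger_gap"],s["grasp_force"],s["contact_force"],s["torque"])
crop("side","c3.png",225,100,395,260,3.5)
E
```

```text
4.6 [0.56993906 0.17930031 0.18544605] [ 3.14098913e+00  1.40678717e-03 -1.84158732e-01] 0.018581104752029818 78.70239615440369 [-0.21533506 -0.1830358  -3.9397188 ] [-0.03614471  0.00433137 -0.0006834 ]
```

View pics/c3.png

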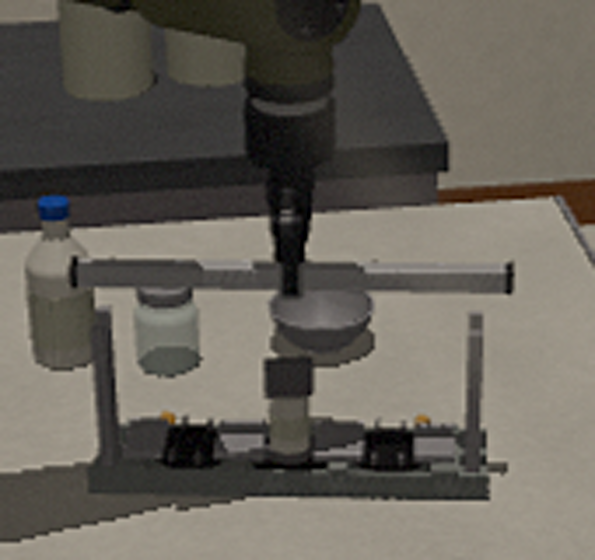

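Bar is level and clear above both brackets (brackets at crop (103,310) and (475,315), bar at y≈275). I'll move it to the near side and set it down.

servo_tool --commands '[{"x": 0, "y": 20, "z": 0, "turn": 0, "claw": 1}, {"x": 0, "y": 50, "z": 0, "turn": 0, "claw": 1}, {"x": 0, "y": 80, "z": 0, "turn": 0, "claw": 1}, {"x": 0, "y": 110, "z": 0, "turn": 0, "claw": 1}, {"x": 0, "y": 140, "z": 0, "turn": 0, "claw": 1}, {"x": 0, "y": 160, "z": 20, "turn": 0, "claw": 1}, {"x": 0, "y": 160, "z": 50, "turn": 0, "claw": 1}, {"x": 0, "y": 160, "z": 80, "turn": 0, "claw": 1}, {"x": 0, "y": 160, "z": 110, "turn": 0, "claw": 1}, {"x": 0, "y": 160, "z": 140, "turn": 0, "claw": 1}, {"x": 0, "y": 160, "z": 160, "turn": 0, "claw": 1}, {"x": 0, "y": 160, "z": 175, "turn": 0, "claw": 1}, {"x": 0, "y": 160, "z": 183, "turn": 0, "claw": 1}, {"x": 0, "y": 160, "z": 188, "turn": 0, "claw": 1}, {"x": 0, "y": 160, "z": 190, "turn": 0, "claw": 1}, {"x": 0, "y": 160, "z": 190, "turn": 0, "claw": 1}, {"x": 0, "y": 160, "z": 190, "turn": 0, "claw": 1}]'

```text
time: 6.35
eef_pos: [0.5409, 0.0222, 0.0003]
eef_rot: [3.141, 0.004, -0.184]
contact_force: [-15.9, 0.2, 22.2]
finger_gap: 0.0188
grasp_force: 94.5
```

```bash
python3 - <<'E'
from h import *
s=r.get_state();print(s["eef_pos"],s["eef_rot"],s["contact_force"])
E
```

```text
[5.40932624e-01 2.21541165e-02 3.00924693e-04] [ 3.14074054  0.00387474 -0.18364721] [-15.86154709   0.18694613  22.21110766]
```

servo_tool --commands '[{"x": 0, "y": 0, "z": -1, "turn": 0, "claw": 1}, {"x": 0, "y": 0, "z": -1, "turn": 0, "claw": 1}, {"x": 0, "y": 0, "z": -1, "turn": 0, "claw": 0.7}, {"x": 0, "y": 0, "z": -1, "turn": 0, "claw": 0.6}, {"x": 0, "y": 0, "z": -1, "turn": 0, "claw": 0.5}, {"x": 0, "y": 0, "z": -1, "turn": 0, "claw": 0.3}, {"x": 0, "y": 0, "z": -1, "turn": 0, "claw": 0.3}, {"x": 0, "y": 0, "z": -20, "turn": 0, "claw": 0.2}, {"x": 0, "y": 0, "z": -60, "turn": 0, "claw": 0}, {"x": 0, "y": 0, "z": -100, "turn": 0, "claw": 0}, {"x": 0, "y": 0, "z": -150, "turn": 0, "claw": 0}, {"x": 0, "y": 0, "z": -200, "turn": 0, "claw": 0}, {"x": 0, "y": 30, "z": -230, "turn": 0, "claw": 0}, {"x": 0, "y": 80, "z": -230, "turn": 0, "claw": 0}, {"x": 0, "y": 130, "z": -230, "turn": 0, "claw": 0}, {"x": 0, "y": 180, "z": -230, "turn": 0, "claw": 0}, {"x": 0, "y": 200, "z": -230, "turn": 0, "claw": 0}, {"x": 0, "y": 200, "z": -230, "turn": 0, "claw": 0}]'

```text
time: 8.15
eef_pos: [0.5039, -0.1769, 0.2261]
eef_rot: [3.141, 0.0, -0.189]
contact_force: [0.3, 0.7, 0.0]
finger_gap: 0.0852
grasp_force: 0.0
```

```bash
python3 - <<'E'
from h import *
s=r.get_state();print(s["time"],s["eef_pos"],s["eef_rot"],s["finger_gap"])
a=r.camera("top");np.save("a.npy",a);b=r.camera("side")
cv2.imwrite("pics/t1.png",a[:,:,::-1]);cv2.imwrite("pics/s1.png",b[:,:,::-1])
A=cv2.resize(a[140:320,205:395],None,fx=3.2,fy=3.2,interpolation=2)
cv2.imwrite("pics/c4.png",A[:,:,::-1])
E
```

```text
8.15 [ 0.50388967 -0.176935    0.22607339] [ 3.14134140e+00  3.26124910e-04 -1.88554025e-01] 0.08522400023953129
```

View pics/c4.png

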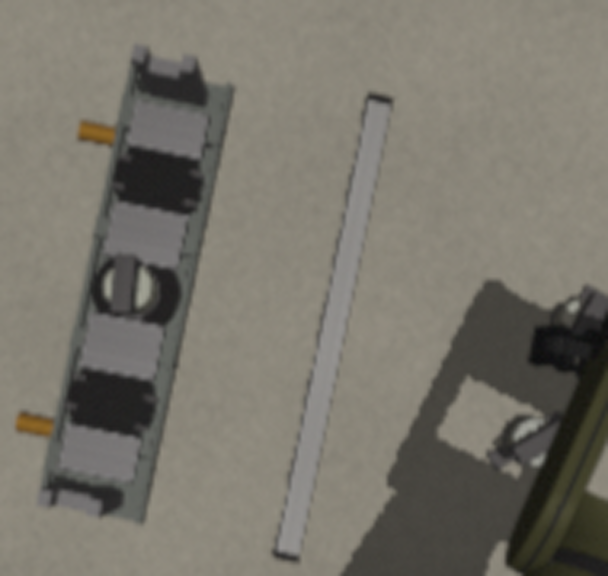

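Clear view: manifold with four bright cover strips, wells 1 and 3 black (crop (157,180), (110,400)), spent wing at crop (125,285), bar on the bench from (378,100) to (288,555). Next: measure strips, bracket tips, spent wing and bar.

```bash
cat > man.py <<'E'
from h import *
a=np.load("a.npy");b=a.astype(int)
k=4;x0,y0=205,140
A=cv2.resize(a[y0:320,x0:330],None,fx=k,fy=k,interpolation=1).astype(int)
m=((abs(A[...,0]-A[...,2])<8)&(A.sum(2)>330)).astype(np.uint8)
m=cv2.morphologyEx(m,cv2.MORPH_OPEN,np.ones((15,15)))
n,l,st,ce=cv2.connectedComponentsWithStats(m);P=[]
px=lambda q:(x0+(q[0]+.5)/k-.5,y0+(q[1]+.5)/k-.5)
for j in range(1,n):
    c,_=cv2.findContours((l==j).astype(np.uint8),0,1);R=cv2.minAreaRect(c[0]);bx=cv2.boxPoints(R)
    z=.020 if max(R[1])>300 else .039
    w=np.array([cast("top",*px(q),z)[:2] for q in bx])
    e=[w[1]-w[0],w[2]-w[1]];L=[np.linalg.norm(i) for i in e];d=e[int(np.argmax(L))]
    print(np.round(px(R[0]),1),w.mean(0).round(4),np.round(L,4),np.round(np.arctan2(d[1],d[0]),4))
E
python3 man.py; python3 - <<'E'
from h import *
a=np.load("a.npy");g=cv2.cvtColor(a,7)
np.set_printoptions(linewidth=200)
print(g[216:242,232:262])
print(wing(a,244,228.5,z=.117))
E
```

```text
[308.6 242. ] [0.5422 0.0232] [0.368  0.0197] -0.1833
[257.1 181.2] [0.6924 0.1569] [0.0533 0.0301] -1.5506
[250.  213.2] [0.6104 0.1732] [0.0396 0.0562] -1.7508
[242.6 247.8] [0.5224 0.1899] [0.0403 0.0578] -1.7276
[235.5 281.4] [0.4375 0.2057] [0.0332 0.0578] -1.7376
[[132 120  97  80  66  96 117 115 116 115 116 116 117 117 117 117 116 117 116 115 115 116 115 115 115 116 116 117 118 111]
 [132 114  94  75  72  95 115 114 115 114 114 116 115 116 117 117 118 118 119 118 118 118 118 117 117 117 117 117 113 103]
 [129 110  90  71  83 101 111 113 113 111 106 113 114 113 115 115 117 117 118 118 119 120 119 118 120 119 119 118 111  94]
 [127 103  87  67  84  93  91  97 102  94  87  94  95  95  96 103 115 117 118 118 119 119 118 119 119 119 120 120 109  79]
 [122  98  82  70  89  88  78  69  73  74  74  76  78  78  76  79 100 113 118 118 118 118 118 119 119 119 120 120 110  73]
 [117  95  78  72  91  81  64  46  53  71  74  74  75  76  72  57  70  97 118 117 115 116 118 119 119 119 119 120 112  85]
 [111  92  71  74  85  63  41  35  51  70  72  75  76  77  70  48  46  75  97  90  86  93 10
[... 1760 characters left out ...]
02  90  68  47  47  47  47  57  57  60  62  62  54  44  51  57  60  58  53  43  35  32  34  34  34  36  57  88  97]
 [ 95 107 103  97  92  96  90  72  61  49  54  63  64  60  62  69  74  65  50  41  35  32  33  33  35  33  43  71  98  96]
 [100 113 112 113 113 115 113 103  97  96  99  99  85  79  75  79  81  62  40  36  34  33  34  34  33  38  59  89  98  93]
 [ 99 115 112 111 113 113 115 113 113 115 118 115 106 102 103 106 100  77  61  49  48  45  39  37  39  58  85  99  98  92]
 [ 96 113 113 112 112 112 113 113 114 115 115 115 114 116 117 119 116 104  99  97 100  94  73  57  59  84  98  99  94  90]]
(array([0.56714009, 0.17969509]), np.float64(-0.0597570064244668), array([0.0438, 0.0179]))
```

```bash
python3 - <<'E'
from h import *
print(rel((.567,.1805,.190),-.08))
a=np.load("a.npy")
def c(u,v):
    p=a[v-24:v+24,u-22:u+22];p=cv2.resize(p,None,fx=8,fy=8,interpolation=2).astype(float);return np.clip(p*2.2,0,255).astype(np.uint8)
W=[(.4780,.1981),(.6548,.1649)]
P=[proj("top",(*w,.03)).round().astype(int) for w in W];print(P)
cv2.imwrite("pics/c5.png",np.hstack([c(*p) for p in P])[:,:,::-1])
E
```

```text
[  -3.9 -360.4   36.    -6. ]
[array([239, 265]), array([254, 196])]
```

View pics/c5.png

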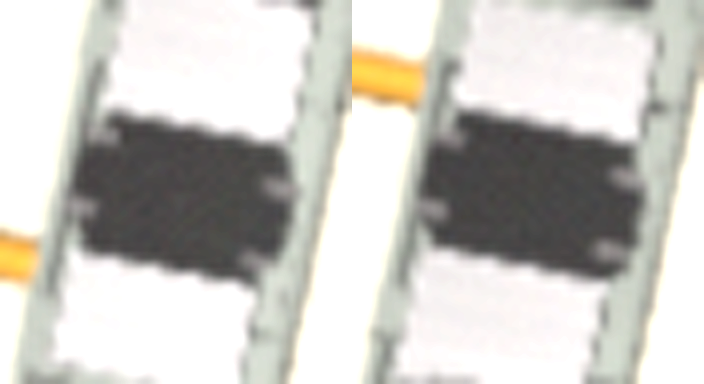

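Four grey dogs per well are visible: W1 crop (105,133),(82,207),(278,187),(253,262); W3 (452,138),(433,208),(627,178),(607,250). I'll compute the track angles, and grasp the spent cartridge in the meantime.

```bash
python3 - <<'E'
from h import *
D={1:[(105,133),(82,207),(278,187),(253,262)],3:[(452,138),(433,208),(627,178),(607,250)]}
for w,(u0,v0,o) in {1:(239,265,0),3:(254,196,352)}.items():
    W=np.array([cast("top",u0-22+(u-o+.5)/8-.5,v0-24+(v+.5)/8-.5,.038)[:2] for u,v in D[w]])
    d=W[:2].mean(0)-W[2:].mean(0);y=np.arctan2(d[1],d[0]);print(w,W.round(4).tolist(),W.mean(0),"yaw",y,"turn",-.186+np.pi/2-y)
E
```

```text
1 [[0.4983, 0.2219], [0.4749, 0.2286], [0.4821, 0.1671], [0.4584, 0.1745]] [0.47842141 0.19800479] yaw 1.2797661928773902 turn 0.10503013391750637
3 [[0.6725, 0.1897], [0.6501, 0.1952], [0.6608, 0.134], [0.6377, 0.1398]] [0.65527702 0.16464579] yaw 1.3575379836555592 turn 0.027258343139337393
```

servo_tool --commands '[{"x": 0, "y": -30, "z": 0, "turn": -1, "claw": 0}, {"x": -1, "y": -70, "z": 0, "turn": -2, "claw": 0}, {"x": -1, "y": -110, "z": 0, "turn": -3, "claw": 0}, {"x": -2, "y": -150, "z": 0, "turn": -4, "claw": 0}, {"x": -2, "y": -190, "z": 0, "turn": -5, "claw": 0}, {"x": -3, "y": -230, "z": 0, "turn": -6, "claw": 0}, {"x": -3, "y": -270, "z": 0, "turn": -6, "claw": 0}, {"x": -4, "y": -310, "z": 0, "turn": -6, "claw": 0}, {"x": -4, "y": -345, "z": 20, "turn": -6, "claw": 0}, {"x": -4, "y": -360.4, "z": 50, "turn": -6, "claw": 0}, {"x": -4, "y": -360.4, "z": 90, "turn": -6, "claw": 0}, {"x": -4, "y": -360.4, "z": 115, "turn": -6, "claw": 0}, {"x": -4, "y": -360.4, "z": 130, "turn": -6, "claw": 0}, {"x": -4, "y": -360.4, "z": 135, "turn": -6, "claw": 0}, {"x": -4, "y": -360.4, "z": 135, "turn": -6, "claw": 0}, {"x": -4, "y": -360.4, "z": 135, "turn": -6, "claw": 0}]'

```text
time: 9.85
eef_pos: [0.5678, 0.181, 0.0932]
eef_rot: [-3.141, -0.003, -0.079]
contact_force: [0.3, -0.4, 1.1]
finger_gap: 0.0855
grasp_force: 0.0
```

```bash
python3 - <<'E'
from h import *
s=r.get_state();print(s["time"],s["eef_pos"],s["eef_rot"],s["contact_force"]);print(rel((.567,.1805,.091),-.08))
E
```

```text
9.85 [0.56779615 0.1810072  0.09319226] [-3.14064288e+00 -2.87220017e-03 -7.92797789e-02] [ 0.31428293 -0.38019982  1.09699573]
[-0.8  0.6  2.2  0. ]
```

servo_tool --commands '[{"x": 0, "y": 0, "z": 1, "turn": 0, "claw": 0.5}, {"x": 0, "y": 0, "z": 1, "turn": 0, "claw": 1}, {"x": 0, "y": 0, "z": 1, "turn": 0, "claw": 1}, {"x": 0, "y": 0, "z": 1, "turn": 0, "claw": 1}, {"x": 0, "y": 0, "z": 1, "turn": 0, "claw": 1}, {"x": 0, "y": 0, "z": 1, "turn": 0, "claw": 1}, {"x": 0, "y": 0, "z": 1, "turn": 0, "claw": 1}, {"x": 0, "y": 0, "z": 2, "turn": 0, "claw": 1}, {"x": 0, "y": 0, "z": 3, "turn": 0, "claw": 1}, {"x": 0, "y": 0, "z": 4, "turn": 0, "claw": 1}, {"x": 0, "y": 0, "z": 5, "turn": 0, "claw": 1}, {"x": 0, "y": 0, "z": 5, "turn": 0, "claw": 1}, {"x": 0, "y": 0, "z": 5, "turn": 0, "claw": 1}]'

```text
time: 11.15
eef_pos: [0.567, 0.1808, 0.0878]
eef_rot: [-3.141, -0.001, -0.079]
contact_force: [-2.7, 1.5, 7.0]
finger_gap: 0.0148
grasp_force: 79.8
```

servo_tool --commands '[{"x": 0, "y": 0, "z": 1, "turn": 0, "claw": 1}, {"x": 0, "y": 0, "z": 2, "turn": 0, "claw": 1}, {"x": 0, "y": 0, "z": 2, "turn": 0, "claw": 1}, {"x": 0, "y": 0, "z": 2, "turn": -5, "claw": 1}, {"x": 0, "y": 0, "z": 2, "turn": -10, "claw": 1}, {"x": 0, "y": 0, "z": 2, "turn": -10, "claw": 1}]'

```text
time: 11.75
eef_pos: [0.5672, 0.181, 0.0867]
eef_rot: [-3.141, -0.001, 0.097]
contact_force: [-4.5, 0.6, 11.6]
finger_gap: 0.0145
grasp_force: 80.5
```

Pressed and turning freely. Continue the turn to about 78° total, then lift.

servo_tool --commands '[{"x": 0, "y": 0, "z": 0, "turn": -6, "claw": 1}, {"x": 0, "y": 0, "z": 0, "turn": -12, "claw": 1}, {"x": 0, "y": 0, "z": 0, "turn": -18, "claw": 1}, {"x": 0, "y": 0, "z": 0, "turn": -24, "claw": 1}, {"x": 0, "y": 0, "z": 0, "turn": -30, "claw": 1}, {"x": 0, "y": 0, "z": 0, "turn": -36, "claw": 1}, {"x": 0, "y": 0, "z": 0, "turn": -42, "claw": 1}, {"x": 0, "y": 0, "z": 0, "turn": -48, "claw": 1}, {"x": 0, "y": 0, "z": 0, "turn": -54, "claw": 1}, {"x": 0, "y": 0, "z": 0, "turn": -60, "claw": 1}, {"x": 0, "y": 0, "z": 0, "turn": -65, "claw": 1}, {"x": 0, "y": 0, "z": 0, "turn": -68, "claw": 1}, {"x": 0, "y": 0, "z": 0, "turn": -68, "claw": 1}, {"x": 0, "y": 0, "z": 0, "turn": -68, "claw": 1}]'

```text
time: 13.15
eef_pos: [0.5666, 0.1819, 0.0867]
eef_rot: [-3.14, -0.002, 1.282]
contact_force: [-5.8, 2.7, 12.6]
finger_gap: 0.0143
grasp_force: 80.6
```

servo_tool --commands '[{"x": 0, "y": 0, "z": -5, "turn": 0, "claw": 1}, {"x": 0, "y": 0, "z": -10, "turn": 0, "claw": 1}, {"x": 0, "y": 0, "z": -15, "turn": 0, "claw": 1}, {"x": 0, "y": 0, "z": -20, "turn": 0, "claw": 1}, {"x": 0, "y": 0, "z": -20, "turn": 0, "claw": 1}]'

```text
time: 13.65
eef_pos: [0.5666, 0.1801, 0.1041]
eef_rot: [3.141, 0.001, 1.282]
contact_force: [0.3, -0.5, -1.7]
finger_gap: 0.0143
grasp_force: 78.6
```

```bash
python3 - <<'E'
from h import *
s=r.get_state();print(s["time"],s["eef_pos"],s["eef_rot"],s["contact_force"])
print(rel((.4855,-.4176,.25)))
E
```

```text
13.65 [0.56661931 0.18013933 0.10407819] [3.14124772e+00 7.13494683e-04 1.28197632e+00] [ 0.25619431 -0.47209107 -1.71429641]
[-596.1   92.5 -145.9]
```

servo_tool --commands '[{"x": 0, "y": 0, "z": -25, "turn": 0, "claw": 1}, {"x": 0, "y": 0, "z": -60, "turn": 0, "claw": 1}, {"x": 0, "y": 0, "z": -100, "turn": 0, "claw": 1}, {"x": -30, "y": 5, "z": -130, "turn": 0, "claw": 1}, {"x": -70, "y": 11, "z": -146, "turn": 0, "claw": 1}, {"x": -110, "y": 17, "z": -146, "turn": 0, "claw": 1}, {"x": -150, "y": 23, "z": -146, "turn": 0, "claw": 1}, {"x": -190, "y": 30, "z": -146, "turn": 0, "claw": 1}, {"x": -230, "y": 36, "z": -146, "turn": 0, "claw": 1}, {"x": -270, "y": 42, "z": -146, "turn": 0, "claw": 1}, {"x": -310, "y": 48, "z": -146, "turn": 0, "claw": 1}, {"x": -350, "y": 54, "z": -146, "turn": 0, "claw": 1}, {"x": -390, "y": 60, "z": -146, "turn": 0, "claw": 1}, {"x": -430, "y": 67, "z": -146, "turn": 0, "claw": 1}, {"x": -470, "y": 73, "z": -146, "turn": 0, "claw": 1}, {"x": -510, "y": 79, "z": -146, "turn": 0, "claw": 1}, {"x": -545, "y": 85, "z": -146, "turn": 0, "claw": 1}, {"x": -575, "y": 89, "z": -146, "turn": 0, "claw": 1}, {"x": -590, "y": 92, "z": -146, "turn": 0, "claw": 1}, {"x": -596, "y": 92.5, "z": -146, "turn": 0, "claw": 1}]'

```text
time: 15.65
eef_pos: [0.4847, -0.4182, 0.2489]
eef_rot: [-3.14, -0.001, 1.28]
contact_force: [0.3, 0.4, -1.8]
finger_gap: 0.0148
grasp_force: 78.6
```

servo_tool --commands '[{"x": 0, "y": 0, "z": 30, "turn": 0, "claw": 1}, {"x": 0, "y": 0, "z": 60, "turn": 0, "claw": 1}, {"x": 0, "y": 0, "z": 90, "turn": 0, "claw": 1}, {"x": 0, "y": 0, "z": 120, "turn": 0, "claw": 1}, {"x": 0, "y": 0, "z": 145, "turn": 0, "claw": 1}, {"x": 0, "y": 0, "z": 160, "turn": 0, "claw": 1}, {"x": 0, "y": 0, "z": 168, "turn": 0, "claw": 1}, {"x": 0, "y": 0, "z": 172, "turn": 0, "claw": 1}, {"x": 0, "y": 0, "z": 174, "turn": 0, "claw": 1}, {"x": 0, "y": 0, "z": 174, "turn": 0, "claw": 1}, {"x": 0, "y": 0, "z": 174, "turn": 0, "claw": 1}]'

```text
time: 16.75
eef_pos: [0.4861, -0.4177, 0.0776]
eef_rot: [3.14, 0.001, 1.282]
contact_force: [0.3, -0.3, -3.0]
finger_gap: 0.0144
grasp_force: 78.5
```

```bash
python3 - <<'E'
from h import *
s=r.get_state();print(s["time"],s["eef_pos"],s["eef_rot"],s["contact_force"],s["finger_gap"])
E
```

```text
16.75 [ 0.48607119 -0.4177181   0.07764589] [3.13972486e+00 1.00421283e-03 1.28181095e+00] [ 0.28343794 -0.33116011 -2.98617318] 0.014371058325635816
```

servo_tool --commands '[{"x": 0, "y": 0, "z": 1.5, "turn": 0, "claw": 1}, {"x": 0, "y": 0, "z": 3, "turn": 0, "claw": 1}, {"x": 0, "y": 0, "z": 3.5, "turn": 0, "claw": 1}, {"x": 0, "y": 0, "z": 3.5, "turn": 0, "claw": 1}, {"x": 0, "y": 0, "z": 3.5, "turn": 0, "claw": 1}]'

```text
time: 17.25
eef_pos: [0.4855, -0.4171, 0.0728]
eef_rot: [-3.142, 0.0, 1.282]
contact_force: [0.0, -0.6, -1.5]
finger_gap: 0.015
grasp_force: 78.7
```

Near contact: one more 1 mm, then release and retreat.

servo_tool --commands '[{"x": 0, "y": 0, "z": 0.7, "turn": 0, "claw": 1}, {"x": 0, "y": 0, "z": 0.7, "turn": 0, "claw": 1}, {"x": 0, "y": 0, "z": 0.7, "turn": 0, "claw": 0.8}, {"x": 0, "y": 0, "z": 0.7, "turn": 0, "claw": 0.7}, {"x": 0, "y": 0, "z": 0, "turn": 0, "claw": 0.5}, {"x": 0, "y": 0, "z": 0, "turn": 0, "claw": 0.2}, {"x": 0, "y": 0, "z": 0, "turn": 0, "claw": 0}, {"x": 0, "y": 0, "z": 0, "turn": 0, "claw": 0}, {"x": 0, "y": 0, "z": -10, "turn": 0, "claw": 0}, {"x": 0, "y": 0, "z": -40, "turn": 0, "claw": 0}, {"x": 0, "y": 0, "z": -80, "turn": 0, "claw": 0}, {"x": 0, "y": 0, "z": -120, "turn": 0, "claw": 0}, {"x": 0, "y": 0, "z": -160, "turn": 0, "claw": 0}, {"x": -40, "y": 0, "z": -160, "turn": 0, "claw": 0}, {"x": -80, "y": 0, "z": -160, "turn": 0, "claw": 0}, {"x": -80, "y": 0, "z": -160, "turn": 0, "claw": 0}]'

```text
time: 18.85
eef_pos: [0.4612, -0.4975, 0.2342]
eef_rot: [3.14, 0.003, 1.278]
contact_force: [-0.1, 0.6, -0.6]
finger_gap: 0.0854
grasp_force: 0.0
```

```bash
python3 - <<'E'
from h import *
s=r.get_state();print(s["time"],s["eef_pos"],s["eef_rot"])
a=r.camera("top");b=r.camera("side");np.save("a.npy",a)
A=cv2.resize(a[140:340,200:520],None,fx=2.5,fy=2.5,interpolation=2);cv2.imwrite("pics/c6.png",A[:,:,::-1]);cv2.imwrite("pics/s2.png",b[:,:,::-1])
for u,v in((390,239),(373,277)):
    try:print(wing(a,u,v))
    except Exception as e:print(e)
E
```

```text
18.85 [ 0.46121508 -0.49754458  0.23423865] [3.14017552e+00 2.62372977e-03 1.27810755e+00]
(array([ 0.54719042, -0.17319363]), np.float64(-0.49431603601329), array([0.0425, 0.0145]))
(array([ 0.45138573, -0.15803762]), np.float64(-3.13192446726171), array([0.0126, 0.0158]))
```

View pics/c6.png

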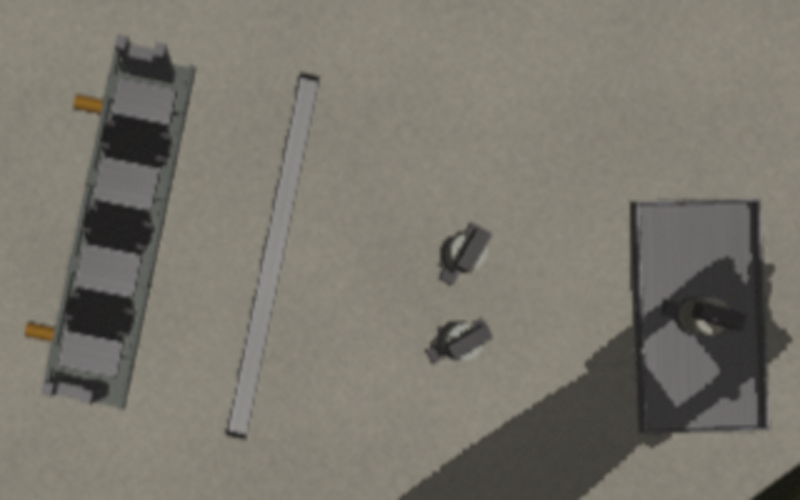

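The spent cartridge stands in the tray (crop 705,315). The second new cartridge has been knocked; its wing is now at pixel about (387,276). I'll measure both.

```bash
python3 - <<'E'
from h import *
a=np.load("a.npy")
for u,v in((390,239),(389,275)):
    p,y,L=wing(a,u,v,rad=11);print(p,y,L); print(rel((*p,.20),y))
E
```

```text
[ 0.54719042 -0.17319363] -0.49431603601329 [0.0425 0.0145]
[332.  -10.6  33.2 -78.3]
[ 0.45691771 -0.17038242] -1.0418873362695111 [0.0432 0.0153]
[308.9 -97.9  33.2 -46.9]
```

servo_tool --commands '[{"x": 25, "y": 0, "z": 0, "turn": -6, "claw": 0}, {"x": 65, "y": -1, "z": 0, "turn": -13, "claw": 0}, {"x": 105, "y": -2, "z": 0, "turn": -20, "claw": 0}, {"x": 145, "y": -4, "z": 0, "turn": -27, "claw": 0}, {"x": 185, "y": -6, "z": 0, "turn": -34, "claw": 0}, {"x": 225, "y": -8, "z": 0, "turn": -41, "claw": 0}, {"x": 265, "y": -9, "z": 0, "turn": -48, "claw": 0}, {"x": 300, "y": -10, "z": 0, "turn": -55, "claw": 0}, {"x": 325, "y": -10.6, "z": 0, "turn": -62, "claw": 0}, {"x": 332, "y": -10.6, "z": 0, "turn": -70, "claw": 0}, {"x": 332, "y": -10.6, "z": 20, "turn": -78.3, "claw": 0}, {"x": 332, "y": -10.6, "z": 50, "turn": -78.3, "claw": 0}, {"x": 332, "y": -10.6, "z": 90, "turn": -78.3, "claw": 0}, {"x": 332, "y": -10.6, "z": 125, "turn": -78.3, "claw": 0}, {"x": 332, "y": -10.6, "z": 150, "turn": -78.3, "claw": 0}, {"x": 332, "y": -10.6, "z": 162, "turn": -78.3, "claw": 0}, {"x": 332, "y": -10.6, "z": 164, "turn": -78.3, "claw": 0}, {"x": 332, "y": -10.6, "z": 164, "turn": -78.3, "claw": 0}, {"x": 332, "y": -10.6, "z": 164, "turn": -78.3, "claw": 0}]'

```text
time: 20.85
eef_pos: [0.5485, -0.1729, 0.0709]
eef_rot: [3.141, 0.003, 2.649]
contact_force: [-0.5, 0.2, -0.0]
finger_gap: 0.0856
grasp_force: 0.0
```

```bash
python3 - <<'E'
from h import *
s=r.get_state();print(s["time"],s["eef_pos"],s["eef_rot"],s["contact_force"]);print(rel((.5472,-.1732,.070),-.494))
E
```

```text
20.85 [ 0.54850675 -0.172887    0.0709477 ] [3.14118896 0.00346175 2.64866268] [-0.45116869  0.24620585 -0.0099168 ]
[ 1.  -0.9  0.9  0.1]
```

servo_tool --commands '[{"x": 0.5, "y": -0.4, "z": 0, "turn": 0, "claw": 0.5}, {"x": 0.5, "y": -0.4, "z": 0, "turn": 0, "claw": 1}, {"x": 0.5, "y": -0.4, "z": 0, "turn": 0, "claw": 1}, {"x": 0.5, "y": -0.4, "z": 0, "turn": 0, "claw": 1}, {"x": 0.5, "y": -0.4, "z": 0, "turn": 0, "claw": 1}, {"x": 0.5, "y": -0.4, "z": 0, "turn": 0, "claw": 1}, {"x": 0.5, "y": -0.4, "z": 0, "turn": 0, "claw": 1}, {"x": 0.5, "y": -0.4, "z": 0, "turn": 0, "claw": 1}]'

```text
time: 21.65
eef_pos: [0.5466, -0.1729, 0.069]
eef_rot: [-3.141, 0.0, 2.649]
contact_force: [-0.4, -1.4, 2.4]
finger_gap: 0.0146
grasp_force: 78.2
```

```bash
python3 - <<'E'
from h import *
s=r.get_state();print(s["time"],s["eef_pos"],s["eef_rot"],s["finger_gap"],s["contact_force"]);print(rel((.5667,.181,.180),1.282))
E
```

```text
21.65 [ 0.54661557 -0.17290558  0.06904915] [-3.14126669e+00  3.84088254e-04  2.64850839e+00] 0.014646754840026636 [-0.36673706 -1.39691531  2.43332392]
[ 149.8  321.3 -111.    78.3]
```

servo_tool --commands '[{"x": 0, "y": 0, "z": -15, "turn": 0, "claw": 1}, {"x": 0, "y": 0, "z": -40, "turn": 0, "claw": 1}, {"x": 0, "y": 0, "z": -75, "turn": 0, "claw": 1}, {"x": 0, "y": 0, "z": -105, "turn": 6, "claw": 1}, {"x": 12, "y": 25, "z": -111, "turn": 13, "claw": 1}, {"x": 28, "y": 60, "z": -111, "turn": 20, "claw": 1}, {"x": 44, "y": 95, "z": -111, "turn": 27, "claw": 1}, {"x": 60, "y": 130, "z": -111, "turn": 34, "claw": 1}, {"x": 77, "y": 165, "z": -111, "turn": 41, "claw": 1}, {"x": 93, "y": 200, "z": -111, "turn": 48, "claw": 1}, {"x": 109, "y": 235, "z": -111, "turn": 55, "claw": 1}, {"x": 126, "y": 270, "z": -111, "turn": 62, "claw": 1}, {"x": 140, "y": 300, "z": -111, "turn": 70, "claw": 1}, {"x": 147, "y": 315, "z": -111, "turn": 76, "claw": 1}, {"x": 149.8, "y": 321.3, "z": -111, "turn": 78.3, "claw": 1}, {"x": 149.8, "y": 321.3, "z": -95, "turn": 78.3, "claw": 1}, {"x": 149.8, "y": 321.3, "z": -75, "turn": 78.3, "claw": 1}, {"x": 149.8, "y": 321.3, "z": -60, "turn": 78.3, "claw": 1}, {"x": 149.8, "y": 321.3, "z": -60, "turn": 78.3, "claw": 1}, {"x": 149.8, "y": 321.3, "z": -60, "turn": 78.3, "claw": 1}]'

```text
time: 23.65
eef_pos: [0.5663, 0.1808, 0.1281]
eef_rot: [-3.14, 0.001, 1.282]
contact_force: [-0.3, 0.2, -2.2]
finger_gap: 0.0148
grasp_force: 78.2
```

```bash
python3 - <<'E'
from h import *
s=r.get_state();print(s["time"],s["eef_pos"],s["eef_rot"],s["contact_force"]);print(rel((.5667,.181,.1),1.283))
b=r.camera("side");crop("side","c7.png",240,130,390,250,5,b)
E
```

```text
23.65 [0.56627587 0.18079549 0.12812678] [-3.14029881e+00  6.65278634e-04  1.28159290e+00] [-0.32705248  0.18517595 -2.21254506]
[ 0.3  0.3 28.1 -0.1]
```

View pics/c7.png

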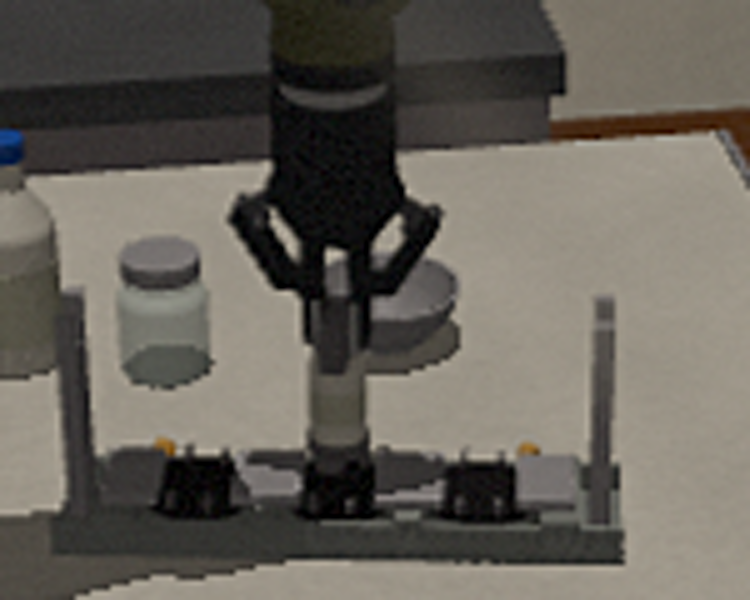

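The cartridge hangs upright over the middle well, its lug lined up between the dogs (crop 340,480). Lower it into the track first.

servo_tool --commands '[{"x": 0.3, "y": 0.3, "z": 10, "turn": 0, "claw": 1}, {"x": 0.3, "y": 0.3, "z": 18, "turn": 0, "claw": 1}, {"x": 0.3, "y": 0.3, "z": 22, "turn": 0, "claw": 1}, {"x": 0.3, "y": 0.3, "z": 25, "turn": 0, "claw": 1}, {"x": 0.3, "y": 0.3, "z": 25, "turn": 0, "claw": 1}, {"x": 0.3, "y": 0.3, "z": 25, "turn": 0, "claw": 1}]'

```text
time: 24.3
eef_pos: [0.5671, 0.1816, 0.1039]
eef_rot: [3.141, -0.0, 1.282]
contact_force: [-0.4, -0.3, -1.3]
finger_gap: 0.0149
grasp_force: 78.3
```

servo_tool --commands '[{"x": 0, "y": 0, "z": 3, "turn": 0, "claw": 1}, {"x": 0, "y": 0, "z": 6, "turn": 0, "claw": 1}, {"x": 0, "y": 0, "z": 8, "turn": 0, "claw": 1}, {"x": 0, "y": 0, "z": 10, "turn": 0, "claw": 1}, {"x": 0, "y": 0, "z": 12, "turn": 0, "claw": 1}, {"x": 0, "y": 0, "z": 12, "turn": 0, "claw": 1}, {"x": 0, "y": 0, "z": 12, "turn": 0, "claw": 1}]'

```text
time: 25.0
eef_pos: [0.5675, 0.1817, 0.0928]
eef_rot: [3.141, -0.001, 1.282]
contact_force: [-1.9, -0.3, 5.9]
finger_gap: 0.0148
grasp_force: 79.4
```

servo_tool --commands '[{"x": 0, "y": 0, "z": 2, "turn": 0, "claw": 1}, {"x": 0, "y": 0, "z": 4, "turn": 0, "claw": 1}, {"x": 0, "y": 0, "z": 6, "turn": 0, "claw": 1}, {"x": 0, "y": 0, "z": 7, "turn": 0, "claw": 1}, {"x": 0, "y": 0, "z": 8, "turn": 0, "claw": 1}, {"x": 0, "y": 0, "z": 8, "turn": 0, "claw": 1}, {"x": 0, "y": 0, "z": 8, "turn": 0, "claw": 1}]'

```text
time: 25.7
eef_pos: [0.5677, 0.1817, 0.0859]
eef_rot: [3.141, -0.001, 1.282]
contact_force: [-3.0, -0.4, 9.6]
finger_gap: 0.0148
grasp_force: 80.2
```

servo_tool --commands '[{"x": 0, "y": 0, "z": 1.2, "turn": 0, "claw": 1}, {"x": 0, "y": 0, "z": 1.2, "turn": 6, "claw": 1}, {"x": 0, "y": 0, "z": 1.2, "turn": 12, "claw": 1}, {"x": 0, "y": 0, "z": 1.2, "turn": 18, "claw": 1}, {"x": 0, "y": 0, "z": 1.2, "turn": 24, "claw": 1}, {"x": 0, "y": 0, "z": 1.2, "turn": 30, "claw": 1}, {"x": 0, "y": 0, "z": 1.2, "turn": 36, "claw": 1}, {"x": 0, "y": 0, "z": 1.2, "turn": 42, "claw": 1}, {"x": 0, "y": 0, "z": 1.2, "turn": 48, "claw": 1}, {"x": 0, "y": 0, "z": 1.2, "turn": 54, "claw": 1}, {"x": 0, "y": 0, "z": 1.2, "turn": 60, "claw": 1}, {"x": 0, "y": 0, "z": 1.2, "turn": 66, "claw": 1}, {"x": 0, "y": 0, "z": 1.2, "turn": 72, "claw": 1}, {"x": 0, "y": 0, "z": 1.2, "turn": 76, "claw": 1}, {"x": 0, "y": 0, "z": 1.2, "turn": 79, "claw": 1}, {"x": 0, "y": 0, "z": 1.2, "turn": 81, "claw": 1}, {"x": 0, "y": 0, "z": 1.2, "turn": 83, "claw": 1}, {"x": 0, "y": 0, "z": 1.2, "turn": 84, "claw": 1}, {"x": 0, "y": 0, "z": 1.2, "turn": 84, "claw": 1}]'

```text
time: 27.6
eef_pos: [0.5683, 0.1807, 0.0858]
eef_rot: [3.14, -0.003, -0.183]
contact_force: [-4.9, -3.7, 13.6]
finger_gap: 0.0147
grasp_force: 80.8
```

```bash
python3 - <<'E'
from h import *
s=r.get_state();print(s["time"],s["eef_pos"],s["eef_rot"],s["contact_force"],s["torque"],s["finger_gap"])
E
```

```text
27.6 [0.56831846 0.18074535 0.08581545] [ 3.14011879e+00 -2.56184742e-03 -1.83347585e-01] [-4.85987713 -3.66086395 13.55461289] [-0.97157534  1.12790529  0.17278779] 0.014700512699902614
```

servo_tool --commands '[{"x": 0, "y": 0, "z": 0, "turn": 2, "claw": 1}, {"x": 0, "y": 0, "z": 0, "turn": 4, "claw": 1}, {"x": 0, "y": 0, "z": 0, "turn": 4, "claw": 1}]'

```text
time: 27.9
eef_pos: [0.5682, 0.1807, 0.0858]
eef_rot: [3.139, -0.003, -0.25]
contact_force: [-5.1, -4.3, 14.7]
finger_gap: 0.0145
grasp_force: 81.4
```

```bash
python3 - <<'E'
from h import *
s=r.get_state();print(s["eef_rot"],s["contact_force"],s["torque"])
E
```

```text
[ 3.13925755e+00 -2.85618648e-03 -2.49843599e-01] [-5.12832971 -4.25378392 14.70799542] [-0.90184084  1.16949285  1.2388447 ]
```

servo_tool --commands '[{"x": 0, "y": 0, "z": 0, "turn": -2, "claw": 1}, {"x": 0, "y": 0, "z": 0, "turn": -3.5, "claw": 1}, {"x": 0, "y": 0, "z": -1, "turn": -3.5, "claw": 1}, {"x": 0, "y": 0, "z": -1, "turn": -3.5, "claw": 0.8}, {"x": 0, "y": 0, "z": -1, "turn": -3.5, "claw": 0.5}, {"x": 0, "y": 0, "z": -1, "turn": -3.5, "claw": 0.2}, {"x": 0, "y": 0, "z": -1, "turn": -3.5, "claw": 0}, {"x": 0, "y": 0, "z": -1, "turn": -3.5, "claw": 0}, {"x": 0, "y": 0, "z": -15, "turn": -3.5, "claw": 0}, {"x": 0, "y": 0, "z": -50, "turn": -3.5, "claw": 0}, {"x": 0, "y": 0, "z": -90, "turn": -3.5, "claw": 0}, {"x": 0, "y": 0, "z": -115, "turn": -3.5, "claw": 0}, {"x": 0, "y": 50, "z": -115, "turn": -10, "claw": 0}, {"x": 0, "y": 90, "z": -115, "turn": -18, "claw": 0}, {"x": 0, "y": 130, "z": -115, "turn": -26, "claw": 0}, {"x": 0, "y": 170, "z": -115, "turn": -34, "claw": 0}, {"x": 0, "y": 200, "z": -115, "turn": -42, "claw": 0}, {"x": 0, "y": 200, "z": -115, "turn": -42, "claw": 0}, {"x": 0, "y": 200, "z": -115, "turn": -42, "claw": 0}]'

```text
time: 29.8
eef_pos: [0.517, -0.0124, 0.1987]
eef_rot: [3.141, -0.001, 0.476]
contact_force: [1.0, -1.1, -0.3]
finger_gap: 0.0855
grasp_force: 0.0
```

```bash
python3 - <<'E'
from h import *
s=r.get_state();print(s["time"],s["eef_pos"],s["eef_rot"])
a=r.camera("top");np.save("a.npy",a)
P=cv2.resize(a[140:310,205:405],None,fx=4,fy=4,interpolation=2)
P=P[:600];cv2.imwrite("pics/c8.png",P[:,:,::-1])
p,y,L=wing(a,389,275,rad=11);print(p,y,L,rel((*p,.2),y))
p,y,L=wing(a,244,228.5,z=.117);print(p,y,L)
E
```

```text
29.8 [ 0.51700638 -0.01244935  0.19870459] [ 3.14108507e+00 -1.48708882e-03  4.76147982e-01]
[ 0.45692912 -0.17055293] -1.043838097449332 [0.0432 0.0151] [-126.4  113.3   -1.5   87.2]
[0.57005285 0.18072188] -0.17348042953118353 [0.044  0.0166]
```

View pics/c8.png

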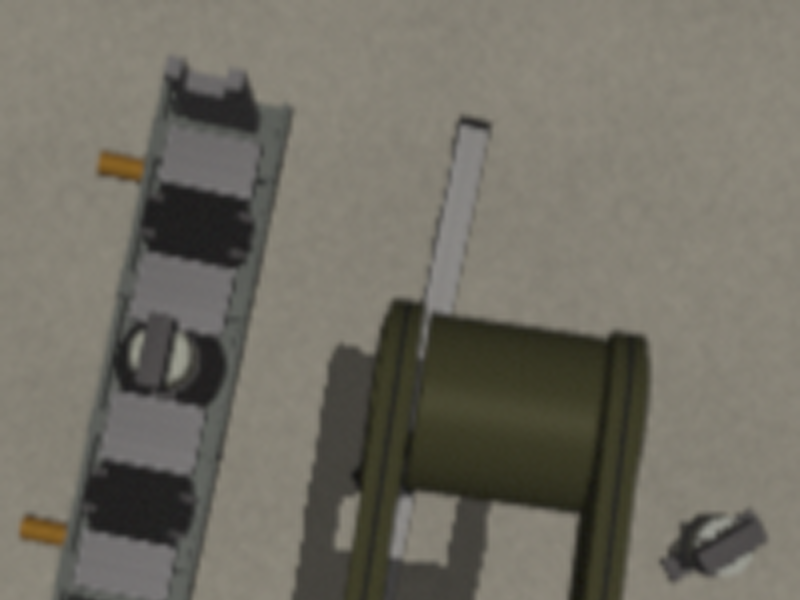

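The middle cartridge is locked along the manifold (crop 155,352). Cartridge B is unchanged at crop (715,545). Next: pick B.

servo_tool --commands '[{"x": -12, "y": 11, "z": 0, "turn": -8, "claw": 0}, {"x": -28, "y": 25, "z": 0, "turn": -16, "claw": 0}, {"x": -44, "y": 39, "z": 0, "turn": -24, "claw": 0}, {"x": -60, "y": 54, "z": 0, "turn": -32, "claw": 0}, {"x": -76, "y": 68, "z": 0, "turn": -40, "claw": 0}, {"x": -92, "y": 82, "z": 0, "turn": -48, "claw": 0}, {"x": -108, "y": 97, "z": 0, "turn": -56, "claw": 0}, {"x": -120, "y": 108, "z": 0, "turn": -64, "claw": 0}, {"x": -126.4, "y": 113.3, "z": 0, "turn": -72, "claw": 0}, {"x": -126.4, "y": 113.3, "z": 0, "turn": -80, "claw": 0}, {"x": -126.4, "y": 113.3, "z": 10, "turn": -88, "claw": 0}, {"x": -126.4, "y": 113.3, "z": 30, "turn": -92.8, "claw": 0}, {"x": -126.4, "y": 113.3, "z": 65, "turn": -92.8, "claw": 0}, {"x": -126.4, "y": 113.3, "z": 95, "turn": -92.8, "claw": 0}, {"x": -126.4, "y": 113.3, "z": 118, "turn": -92.8, "claw": 0}, {"x": -126.4, "y": 113.3, "z": 128, "turn": -92.8, "claw": 0}, {"x": -126.4, "y": 113.3, "z": 128, "turn": -92.8, "claw": 0}, {"x": -126.4, "y": 113.3, "z": 128, "turn": -92.8, "claw": 0}]'

```text
time: 31.65
eef_pos: [0.4579, -0.1709, 0.0708]
eef_rot: [3.141, 0.001, 2.099]
contact_force: [0.6, -0.6, 0.8]
finger_gap: 0.0851
grasp_force: 0.0
```

```bash
python3 - <<'E'
from h import *
s=r.get_state();print(s["time"],s["eef_pos"],s["eef_rot"],s["contact_force"]);print(rel((.4569,-.1705,.0695),-1.043))
E
```

```text
31.65 [ 0.45790247 -0.17086046  0.07077661] [3.14062925e+00 1.33890383e-03 2.09932273e+00] [ 0.56170862 -0.62748919  0.84791369]
[ 0.8 -0.7  1.3  0. ]
```

servo_tool --commands '[{"x": 0.4, "y": -0.3, "z": 0.5, "turn": 0, "claw": 0.5}, {"x": 0.4, "y": -0.3, "z": 0.5, "turn": 0, "claw": 1}, {"x": 0.4, "y": -0.3, "z": 0.5, "turn": 0, "claw": 1}, {"x": 0.4, "y": -0.3, "z": 0.5, "turn": 0, "claw": 1}, {"x": 0.4, "y": -0.3, "z": 0.5, "turn": 0, "claw": 1}, {"x": 0.4, "y": -0.3, "z": 0.5, "turn": 0, "claw": 1}, {"x": 0.4, "y": -0.3, "z": 0.5, "turn": 0, "claw": 1}, {"x": 0.4, "y": -0.3, "z": 0.5, "turn": 0, "claw": 1}]'

```text
time: 32.45
eef_pos: [0.4565, -0.171, 0.0696]
eef_rot: [-3.141, 0.001, 2.099]
contact_force: [-0.9, -1.4, 4.5]
finger_gap: 0.0146
grasp_force: 78.7
```

```bash
python3 - <<'E'
from h import *
s=r.get_state();print(s["time"],s["eef_pos"],s["eef_rot"],s["finger_gap"],s["contact_force"]);print(rel((.4785,.1982,.180),1.282))
E
```

```text
32.45 [ 0.45650132 -0.17098754  0.06957124] [-3.14146956e+00  5.50160079e-04  2.09878026e+00] 0.014560442964676772 [-0.94740625 -1.40686661  4.48096688]
[ 307.8  205.  -110.4   46.8]
```

servo_tool --commands '[{"x": 0, "y": 0, "z": -15, "turn": 0, "claw": 1}, {"x": 0, "y": 0, "z": -40, "turn": 0, "claw": 1}, {"x": 0, "y": 0, "z": -75, "turn": 0, "claw": 1}, {"x": 0, "y": 0, "z": -105, "turn": 0, "claw": 1}, {"x": 20, "y": 13, "z": -125, "turn": 4, "claw": 1}, {"x": 50, "y": 33, "z": -130, "turn": 8, "claw": 1}, {"x": 80, "y": 53, "z": -130, "turn": 13, "claw": 1}, {"x": 110, "y": 73, "z": -130, "turn": 18, "claw": 1}, {"x": 140, "y": 93, "z": -130, "turn": 23, "claw": 1}, {"x": 170, "y": 113, "z": -130, "turn": 28, "claw": 1}, {"x": 200, "y": 133, "z": -130, "turn": 33, "claw": 1}, {"x": 230, "y": 153, "z": -130, "turn": 38, "claw": 1}, {"x": 260, "y": 173, "z": -130, "turn": 42, "claw": 1}, {"x": 285, "y": 190, "z": -130, "turn": 45, "claw": 1}, {"x": 302, "y": 201, "z": -130, "turn": 46.8, "claw": 1}, {"x": 307.8, "y": 205, "z": -120, "turn": 46.8, "claw": 1}, {"x": 307.8, "y": 205, "z": -95, "turn": 46.8, "claw": 1}, {"x": 307.8, "y": 205, "z": -70, "turn": 46.8, "claw": 1}, {"x": 307.8, "y": 205, "z": -60, "turn": 46.8, "claw": 1}, {"x": 307.8, "y": 205, "z": -60, "turn": 46.8, "claw": 1}]'

```text
time: 34.45
eef_pos: [0.4765, 0.1973, 0.126]
eef_rot: [-3.137, 0.003, 1.282]
contact_force: [-0.1, -0.2, -2.5]
finger_gap: 0.0144
grasp_force: 78.2
```

servo_tool --commands '[{"x": 0, "y": 0, "z": 0, "turn": 0, "claw": 1}, {"x": 0, "y": 0, "z": 0, "turn": 0, "claw": 1}]'

```text
time: 34.65
eef_pos: [0.4795, 0.1985, 0.1307]
eef_rot: [3.139, -0.001, 1.282]
contact_force: [0.1, 0.9, -2.4]
finger_gap: 0.0144
grasp_force: 78.3
```

```bash
python3 - <<'E'
from h import *
s=r.get_state();print(s["time"],s["eef_pos"],s["eef_rot"],s["contact_force"]);print(rel((.4785,.1982,.1045),1.282))
b=r.camera("side");crop("side","c9.png",240,140,370,250,5,b)
E
```

```text
34.65 [0.47946795 0.19849687 0.13065454] [ 3.13934366e+00 -1.43793039e-03  1.28164444e+00] [ 0.06559024  0.92192754 -2.39993456]
[-0.6 -0.8 26.2 -0. ]
```

View pics/c9.png

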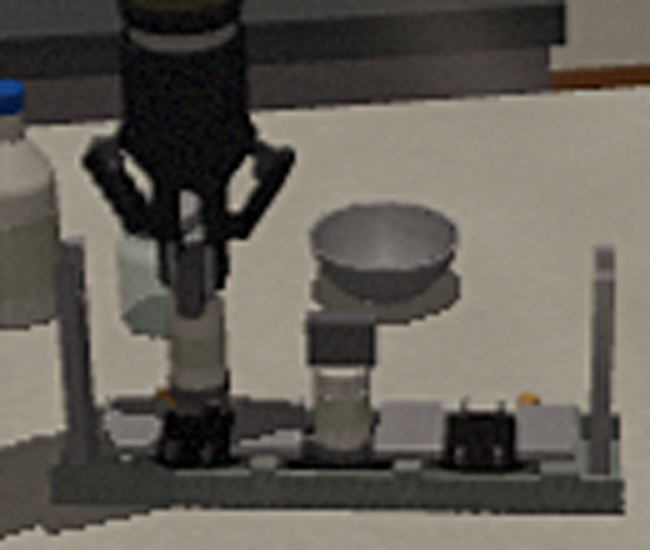

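The cartridge hangs upright over well 1 with its lug between the dogs (crop 195,400); the locked middle one is visible at (343,390). Next: lower it.

servo_tool --commands '[{"x": -0.3, "y": -0.4, "z": 10, "turn": 0, "claw": 1}, {"x": -0.3, "y": -0.4, "z": 18, "turn": 0, "claw": 1}, {"x": -0.3, "y": -0.4, "z": 23, "turn": 0, "claw": 1}, {"x": -0.3, "y": -0.4, "z": 26, "turn": 0, "claw": 1}, {"x": -0.3, "y": -0.4, "z": 26, "turn": 0, "claw": 1}, {"x": -0.3, "y": -0.4, "z": 26, "turn": 0, "claw": 1}]'

```text
time: 35.3
eef_pos: [0.478, 0.1983, 0.1031]
eef_rot: [-3.142, -0.0, 1.282]
contact_force: [-0.4, 0.2, -3.4]
finger_gap: 0.0145
grasp_force: 78.4
```

servo_tool --commands '[{"x": 0, "y": 0, "z": 3, "turn": 0, "claw": 1}, {"x": 0, "y": 0, "z": 6, "turn": 0, "claw": 1}, {"x": 0, "y": 0, "z": 8, "turn": 0, "claw": 1}, {"x": 0, "y": 0, "z": 10, "turn": 0, "claw": 1}, {"x": 0, "y": 0, "z": 12, "turn": 0, "claw": 1}, {"x": 0, "y": 0, "z": 12, "turn": 0, "claw": 1}]'

```text
time: 35.9
eef_pos: [0.4786, 0.1985, 0.0919]
eef_rot: [3.14, -0.001, 1.282]
contact_force: [-1.2, -0.3, 5.9]
finger_gap: 0.0146
grasp_force: 79.5
```

servo_tool --commands '[{"x": 0, "y": 0, "z": 2, "turn": 0, "claw": 1}, {"x": 0, "y": 0, "z": 4, "turn": 0, "claw": 1}, {"x": 0, "y": 0, "z": 6, "turn": 0, "claw": 1}, {"x": 0, "y": 0, "z": 7, "turn": 0, "claw": 1}, {"x": 0, "y": 0, "z": 8.5, "turn": 0, "claw": 1}, {"x": 0, "y": 0, "z": 8.5, "turn": 0, "claw": 1}, {"x": 0, "y": 0, "z": 8.5, "turn": 0, "claw": 1}]'

```text
time: 36.6
eef_pos: [0.4791, 0.1987, 0.0863]
eef_rot: [3.141, -0.001, 1.282]
contact_force: [-7.6, -1.9, 19.2]
finger_gap: 0.0145
grasp_force: 81.7
```

servo_tool --commands '[{"x": 0, "y": 0, "z": -0.3, "turn": 0, "claw": 1}, {"x": 0, "y": 0, "z": -0.3, "turn": 6, "claw": 1}, {"x": 0, "y": 0, "z": -0.3, "turn": 12, "claw": 1}, {"x": 0, "y": 0, "z": -0.3, "turn": 18, "claw": 1}, {"x": 0, "y": 0, "z": -0.3, "turn": 24, "claw": 1}, {"x": 0, "y": 0, "z": -0.3, "turn": 30, "claw": 1}, {"x": 0, "y": 0, "z": -0.3, "turn": 36, "claw": 1}, {"x": 0, "y": 0, "z": -0.3, "turn": 42, "claw": 1}, {"x": 0, "y": 0, "z": -0.3, "turn": 48, "claw": 1}, {"x": 0, "y": 0, "z": -0.3, "turn": 54, "claw": 1}, {"x": 0, "y": 0, "z": -0.3, "turn": 60, "claw": 1}, {"x": 0, "y": 0, "z": -0.3, "turn": 66, "claw": 1}, {"x": 0, "y": 0, "z": -0.3, "turn": 72, "claw": 1}, {"x": 0, "y": 0, "z": -0.3, "turn": 76, "claw": 1}, {"x": 0, "y": 0, "z": -0.3, "turn": 80, "claw": 1}, {"x": 0, "y": 0, "z": -0.3, "turn": 83, "claw": 1}, {"x": 0, "y": 0, "z": -0.3, "turn": 85, "claw": 1}, {"x": 0, "y": 0, "z": -0.3, "turn": 86, "claw": 1}, {"x": 0, "y": 0, "z": -0.3, "turn": 87, "claw": 1}, {"x": 0, "y": 0, "z": -0.3, "turn": 87, "claw": 1}]'

```text
time: 38.6
eef_pos: [0.4794, 0.1976, 0.0863]
eef_rot: [3.14, -0.003, -0.233]
contact_force: [-4.9, -5.0, 18.2]
finger_gap: 0.0145
grasp_force: 82.1
```

```bash
python3 - <<'E'
from h import *
s=r.get_state();print(s["time"],s["eef_pos"],s["eef_rot"],s["contact_force"],s["torque"])
E
```

```text
38.6 [0.47944814 0.19762577 0.08634975] [ 3.13957884e+00 -3.03115406e-03 -2.33413365e-01] [-4.86163898 -4.99843848 18.18304464] [-1.24888792  1.28732536  0.80913985]
```

At the stop (0.8 N·m). Ease off, release, back off and look.

servo_tool --commands '[{"x": 0, "y": 0, "z": 0, "turn": -1.5, "claw": 1}, {"x": 0, "y": 0, "z": 0, "turn": -2.5, "claw": 1}, {"x": 0, "y": 0, "z": -1, "turn": -2.5, "claw": 1}, {"x": 0, "y": 0, "z": -1, "turn": -2.5, "claw": 0.8}, {"x": 0, "y": 0, "z": -1, "turn": -2.5, "claw": 0.5}, {"x": 0, "y": 0, "z": -1, "turn": -2.5, "claw": 0.2}, {"x": 0, "y": 0, "z": -1, "turn": -2.5, "claw": 0}, {"x": 0, "y": 0, "z": -1, "turn": -2.5, "claw": 0}, {"x": 0, "y": 0, "z": -15, "turn": -2.5, "claw": 0}, {"x": 0, "y": 0, "z": -50, "turn": -2.5, "claw": 0}, {"x": 0, "y": 0, "z": -90, "turn": -2.5, "claw": 0}, {"x": 0, "y": 0, "z": -115, "turn": -2.5, "claw": 0}, {"x": 0, "y": 40, "z": -115, "turn": -2.5, "claw": 0}, {"x": 0, "y": 80, "z": -115, "turn": -2.5, "claw": 0}, {"x": 0, "y": 120, "z": -115, "turn": -2.5, "claw": 0}, {"x": 0, "y": 160, "z": -115, "turn": -2.5, "claw": 0}, {"x": 0, "y": 200, "z": -115, "turn": -2.5, "claw": 0}, {"x": 0, "y": 250, "z": -115, "turn": -2.5, "claw": 0}, {"x": 0, "y": 250, "z": -115, "turn": -2.5, "claw": 0}]'

```text
time: 40.5
eef_pos: [0.4185, -0.0494, 0.1992]
eef_rot: [3.14, -0.002, -0.201]
contact_force: [-0.1, 0.7, 1.2]
finger_gap: 0.085
grasp_force: 0.0
```

```bash
python3 - <<'E'
from h import *
s=r.get_state();print(s["time"],s["eef_pos"],s["eef_rot"])
a=r.camera("top");np.save("a.npy",a);b=r.camera("side");cv2.imwrite("pics/s3.png",b[:,:,::-1])
for n,w in(("w2",(.5664,.1815)),("w1",(.478,.198))):
    u,v=proj("top",(*w,.117));p,y,L=wing(a,u,v,z=.117);print(n,p,y,L)
E
python3 man.py
```

```text
40.5 [ 0.41852326 -0.04937026  0.19920465] [ 3.13979933e+00 -1.97573673e-03 -2.00887834e-01]
w2 [0.57036436 0.18090445] -0.17348142854408746 [0.0441 0.0161]
w1 [0.48122902 0.1977163 ] -0.1274335324375997 [0.0497 0.0159]
[313.9 217.2] [0.6057 0.0108] [0.2373 0.019 ] -0.184
[254.9 219.2] [0.5954 0.1605] [0.0215 0.0121] -1.5526
[246.9 252.8] [0.5102 0.1788] [0.0264 0.017 ] -1.5541
[236.4 281.9] [0.4365 0.2033] [0.0297 0.0493] -1.6604
```

```bash
python3 - <<'E'
from h import *
C=np.array([.5666,.1814]);M=-.186;d=np.array([np.cos(M),np.sin(M)]);n=np.array([-d[1],d[0]])
a=cv2.cvtColor(cv2.imread("pics/t1.png"),6)
for sx in(1,-1):
    pts=[]
    for sy in(1,-1):
        X=C+sx*.165*d+sy*.01825*n;u=proj("top",(*X,.157));pts.append(u)
    print(np.round(pts,1).tolist())
    for u in pts[:1]:
        i,j=int(round((pts[0][1]+pts[1][1])/2)),int(round((pts[0][0]+pts[1][0])/2));print(i-6,j-16);print(a[i-6:i+8,j-16:j+17])
print(rel((.5415,.0225,.06),-.184))
E
```

```text
[[248.0, 156.1], [263.3, 159.3]]
152 240
[[135 135 135 135 134 135 136 135 134 134 135 136 138 138 137 137 136 137
  137 136 135 135 136 136 138 137 136 134 134 134 135 138 138]
 [135 134 133 134 135 137 134 127 129 130 132 134 136 138 136 136 138 138
  137 136 136 135 137 137 136 137 136 134 133 134 135 137 138]
 [139 136 134 135 138 136 127 115 115 117 117 121 135 135 136 138 138 138
  137 137 137 135 136 136 137 136 136 135 134 135 135 136 137]
 [140 137 136 136 138 134 124 111 109 106 100 105 131 135 136 139 140 138
  137 137 137 135 135 136 135 137 136 137 135 137 137 137 137]
 [139 137 137 137 137 132 118 110 108 102  88  88 119 133 136 138 138 138
  136 138 139 135 130 131 132 133 134 136 137 138 139 138 137]
 [138 138 138 137 135 130 114 107 106  98  74  71 105 123 129 135 137 136
  136 136 138 134 121 118 119 119 124 134 137 137 139 139 136]
 [137 137 138 136 134 123  93  92  99  94  62  67  98 111 117 120 123 125
  128 130 133 131 115 110 109 105 105 132 136 136 137 138 136]
 [138 136 138 137 133 116  76  66  73  71  53  68 101 108 109 109 110 113
  115 116 119 118 111 110 
[... 2145 characters left out ...]
36 134 134 134 136 138 136 136 136 136 137 135 133 132 136 137
  136 134 131 128 121 118 116 106  74  65  76  85  92 101 102]
 [135 136 136 133 132 132 136 137 137 137 136 135 136 135 134 134 136 136
  136 135 134 135 131 129 127 117  98 110 116 118 115 116 112]
 [137 136 136 134 132 133 136 136 134 134 135 136 134 135 135 134 135 135
  135 134 134 136 137 136 135 132 125 134 134 133 131 132 128]
 [136 136 136 135 134 136 136 133 133 132 134 135 135 134 134 134 135 134
  134 134 135 137 137 136 137 136 135 136 136 135 136 138 137]
 [135 136 136 135 134 136 136 135 133 131 133 135 135 135 134 134 134 133
  132 135 135 137 136 136 136 135 134 136 137 137 136 137 136]]
[106.5 -90.8 139.   -0.7]
```

Bracket tips match the prediction within 0.3 px, so the manifold pose is good. Next: regrip the bar at its middle.

servo_tool --commands '[{"x": 25, "y": -20, "z": 0, "turn": 0, "claw": 0}, {"x": 55, "y": -45, "z": 0, "turn": -0.8, "claw": 0}, {"x": 85, "y": -70, "z": 0, "turn": -0.8, "claw": 0}, {"x": 107, "y": -90.6, "z": 10, "turn": -0.8, "claw": 0}, {"x": 107, "y": -90.6, "z": 50, "turn": -0.8, "claw": 0}, {"x": 107, "y": -90.6, "z": 90, "turn": -0.8, "claw": 0}, {"x": 107, "y": -90.6, "z": 130, "turn": -0.8, "claw": 0}, {"x": 107, "y": -90.6, "z": 165, "turn": -0.8, "claw": 0}, {"x": 107, "y": -90.6, "z": 185, "turn": -0.8, "claw": 0}, {"x": 107, "y": -90.6, "z": 194, "turn": -0.8, "claw": 0}, {"x": 107, "y": -90.6, "z": 194, "turn": -0.8, "claw": 0}, {"x": 107, "y": -90.6, "z": 194, "turn": -0.8, "claw": 0}, {"x": 107, "y": -90.6, "z": 194, "turn": -0.8, "claw": 0}]'

```text
time: 41.9
eef_pos: [0.5434, 0.024, 0.0059]
eef_rot: [-3.141, -0.003, -0.178]
contact_force: [-0.4, 0.3, -0.1]
finger_gap: 0.0854
grasp_force: 0.0
```

```bash
python3 - <<'E'
from h import *
s=r.get_state();print(s["time"],s["eef_pos"],s["eef_rot"],s["contact_force"]);print(rel((.542,.0222,.004),-.1835))
E
```

```text
41.9 [0.54337166 0.02396426 0.00589866] [-3.14111936 -0.00343799 -0.17836713] [-0.39284622  0.26746877 -0.10751554]
[-1.   2.   1.9  0.3]
```

servo_tool --commands '[{"x": -0.7, "y": 1.2, "z": 1.5, "turn": 0.3, "claw": 0}, {"x": -0.7, "y": 1.2, "z": 1.5, "turn": 0.3, "claw": 0.5}, {"x": -0.7, "y": 1.2, "z": 1.5, "turn": 0.3, "claw": 1}, {"x": -0.7, "y": 1.2, "z": 1.5, "turn": 0.3, "claw": 1}, {"x": -0.7, "y": 1.2, "z": 1.5, "turn": 0.3, "claw": 1}, {"x": -0.7, "y": 1.2, "z": 1.5, "turn": 0.3, "claw": 1}, {"x": -0.7, "y": 1.2, "z": 1.5, "turn": 0.3, "claw": 1}, {"x": -0.7, "y": 1.2, "z": 1.5, "turn": 0.3, "claw": 1}, {"x": -0.7, "y": 1.2, "z": 1.5, "turn": 0.3, "claw": 1}]'

```text
time: 42.8
eef_pos: [0.5411, 0.0224, 0.0028]
eef_rot: [3.141, -0.0, -0.184]
contact_force: [-1.0, -1.2, 4.1]
finger_gap: 0.0181
grasp_force: 81.1
```

```bash
python3 - <<'E'
from h import *
s=r.get_state();print(s["time"],s["eef_pos"],s["eef_rot"],s["contact_force"],s["finger_gap"]);print(rel((.5666,.1814,.2),-.186))
E
```

```text
42.8 [0.54109884 0.02244905 0.00277548] [ 3.14141272e+00 -4.52284943e-04 -1.84102204e-01] [-0.97020206 -1.17871594  4.06936963] 0.018084852454719132
[-4.000e+00 -1.609e+02 -1.972e+02  1.000e-01]
```

servo_tool --commands '[{"x": 0, "y": 0, "z": -10, "turn": 0, "claw": 1}, {"x": 0, "y": 0, "z": -35, "turn": 0, "claw": 1}, {"x": 0, "y": 0, "z": -70, "turn": 0, "claw": 1}, {"x": 0, "y": 0, "z": -105, "turn": 0, "claw": 1}, {"x": 0, "y": 0, "z": -140, "turn": 0, "claw": 1}, {"x": 0, "y": 0, "z": -170, "turn": 0, "claw": 1}, {"x": 0, "y": 0, "z": -190, "turn": 0, "claw": 1}, {"x": -1, "y": -15, "z": -197, "turn": 0.1, "claw": 1}, {"x": -2, "y": -45, "z": -197, "turn": 0.1, "claw": 1}, {"x": -3, "y": -80, "z": -197, "turn": 0.1, "claw": 1}, {"x": -4, "y": -115, "z": -197, "turn": 0.1, "claw": 1}, {"x": -5, "y": -140, "z": -197, "turn": 0.1, "claw": 1}, {"x": -5, "y": -155, "z": -197, "turn": 0.1, "claw": 1}, {"x": -5, "y": -160.9, "z": -197, "turn": 0.1, "claw": 1}, {"x": -5, "y": -160.9, "z": -197, "turn": 0.1, "claw": 1}, {"x": -5, "y": -160.9, "z": -197, "turn": 0.1, "claw": 1}, {"x": -5, "y": -160.9, "z": -197, "turn": 0.1, "claw": 1}]'

```text
time: 44.5
eef_pos: [0.5653, 0.1807, 0.1993]
eef_rot: [3.141, 0.0, -0.187]
contact_force: [0.6, -0.2, -3.3]
finger_gap: 0.018
grasp_force: 80.2
```

```bash
python3 - <<'E'
from h import *
L=[]
for i in range(4):
    b=r.camera("side");s=r.get_state();L.append(np.r_[s["eef_pos"],s["eef_rot"][2]])
p=np.mean(L,0);print(np.std(L,0),s["time"],p,s["eef_rot"],s["contact_force"],s["torque"])
c,k=np.cos(p[3]),np.sin(p[3]);d=np.array([.5656,.1816])-p[:2];print("x",1e3*(c*d[0]+k*d[1]),"y",1e3*(k*d[0]-c*d[1]),"turn",np.degrees(p[3]+.186))
crop("side","c10.png",235,120,385,250,5,b)
a=r.camera("top");np.save("a.npy",a)
A=cv2.resize(a[140:310,205:300],None,fx=3.5,fy=3.5)
E
```

```text
[2.52905924e-05 1.27864421e-04 4.72596545e-05 1.40883048e-04] 44.7 [ 0.56542741  0.1808611   0.19951794 -0.18716233] [-3.14155481e+00 -2.03721900e-04 -1.86942936e-01] [ 0.39703317 -0.49253727 -3.91231006] [ 0.03027147 -0.01818477 -0.00906103]
x 0.032084884923810834 y -0.758106260712584 turn -0.06659682427516835
```

View pics/c10.png

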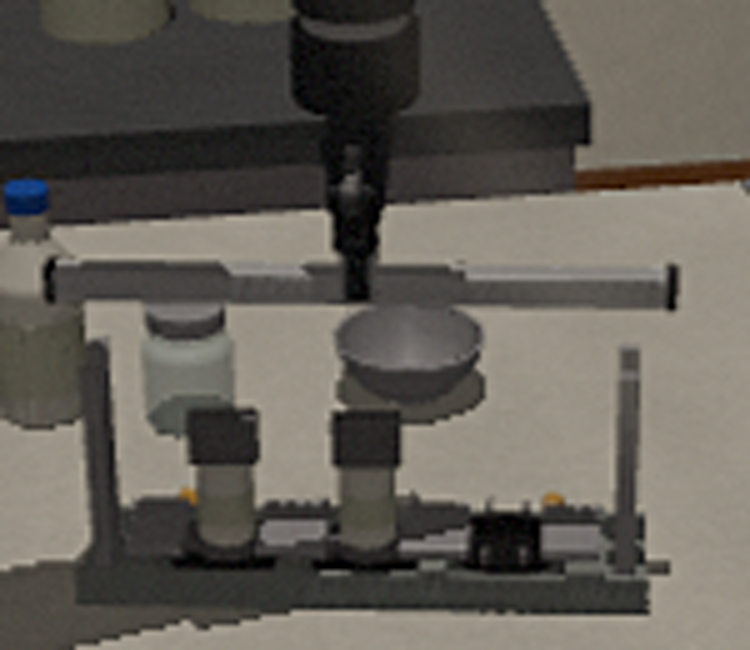

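Two locked cartridges at the same height, bar level above the brackets. Lower it.

servo_tool --commands '[{"x": 0, "y": -0.7, "z": 0, "turn": 0, "claw": 1}, {"x": 0, "y": -0.7, "z": 10, "turn": 0, "claw": 1}, {"x": 0, "y": -0.7, "z": 22, "turn": 0, "claw": 1}, {"x": 0, "y": -0.7, "z": 34, "turn": 0, "claw": 1}, {"x": 0, "y": -0.7, "z": 44, "turn": 0, "claw": 1}, {"x": 0, "y": -0.7, "z": 54, "turn": 0, "claw": 1}, {"x": 0, "y": -0.7, "z": 62, "turn": 0, "claw": 1}, {"x": 0, "y": -0.7, "z": 68, "turn": 0, "claw": 1}, {"x": 0, "y": -0.7, "z": 68, "turn": 0, "claw": 1}, {"x": 0, "y": -0.7, "z": 68, "turn": 0, "claw": 1}]'

```text
time: 45.75
eef_pos: [0.5657, 0.1824, 0.1317]
eef_rot: [-3.141, -0.0, -0.186]
contact_force: [0.4, 0.2, -3.5]
finger_gap: 0.0184
grasp_force: 80.2
```

servo_tool --commands '[{"x": 0, "y": 0, "z": 2, "turn": 0, "claw": 1}, {"x": 0, "y": 0, "z": 4, "turn": 0, "claw": 1}, {"x": 0, "y": 0, "z": 6, "turn": 0, "claw": 1}, {"x": 0, "y": 0, "z": 6, "turn": 0, "claw": 1}, {"x": 0, "y": 0, "z": 6, "turn": 0, "claw": 1}]'

```text
time: 46.25
eef_pos: [0.5655, 0.1824, 0.1254]
eef_rot: [3.142, 0.0, -0.186]
contact_force: [0.4, 0.9, -3.6]
finger_gap: 0.018
grasp_force: 80.2
```

servo_tool --commands '[{"x": 0, "y": 0.4, "z": 0.7, "turn": 0, "claw": 1}, {"x": 0, "y": 0.4, "z": 1.4, "turn": 0, "claw": 1}, {"x": 0, "y": 0.4, "z": 1.4, "turn": 0, "claw": 1}, {"x": 0, "y": 0.4, "z": 1.4, "turn": 0, "claw": 1}]'

```text
time: 46.65
eef_pos: [0.5656, 0.182, 0.1248]
eef_rot: [-3.142, -0.0, -0.186]
contact_force: [-2.2, -0.5, 1.3]
finger_gap: 0.0182
grasp_force: 80.8
```

Contact. Release gently and retreat.

servo_tool --commands '[{"x": 0, "y": 0, "z": 0, "turn": 0, "claw": 0.75}, {"x": 0, "y": 0, "z": 0, "turn": 0, "claw": 0.65}, {"x": 0, "y": 0, "z": 0, "turn": 0, "claw": 0.5}, {"x": 0, "y": 0, "z": 0, "turn": 0, "claw": 0.3}, {"x": 0, "y": 0, "z": 0, "turn": 0, "claw": 0.1}, {"x": 0, "y": 0, "z": 0, "turn": 0, "claw": 0}, {"x": 0, "y": 0, "z": 0, "turn": 0, "claw": 0}, {"x": 0, "y": 0, "z": -15, "turn": 0, "claw": 0}, {"x": 0, "y": 0, "z": -45, "turn": 0, "claw": 0}, {"x": 0, "y": 0, "z": -85, "turn": 0, "claw": 0}, {"x": 0, "y": 0, "z": -120, "turn": 0, "claw": 0}, {"x": 0, "y": 40, "z": -120, "turn": 0, "claw": 0}, {"x": 0, "y": 80, "z": -120, "turn": 0, "claw": 0}, {"x": 0, "y": 120, "z": -120, "turn": 0, "claw": 0}, {"x": 0, "y": 160, "z": -120, "turn": 0, "claw": 0}, {"x": 0, "y": 200, "z": -120, "turn": 0, "claw": 0}, {"x": 0, "y": 240, "z": -120, "turn": 0, "claw": 0}, {"x": 0, "y": 280, "z": -120, "turn": 0, "claw": 0}, {"x": 0, "y": 280, "z": -120, "turn": 0, "claw": 0}]'

```text
time: 48.55
eef_pos: [0.5131, -0.0969, 0.2455]
eef_rot: [3.14, -0.002, -0.191]
contact_force: [0.7, 0.4, -0.8]
finger_gap: 0.0852
grasp_force: 0.0
```

```bash
python3 - <<'E'
from h import *
a=r.camera("top");b=r.camera("side");s=r.get_state();print(s["time"],s["eef_pos"],s["contact_force"])
A=cv2.resize(a[140:340,205:305],None,fx=3,fy=3,interpolation=2);B=cv2.resize(b[150:400,235:395],None,fx=2.4,fy=2.4,interpolation=2)
o=np.zeros((600,300+384,3),np.uint8);o[:,:300]=A;o[:600,300:]=B;cv2.imwrite("pics/c11.png",o[:,:,::-1])
E
```

```text
48.65 [ 0.51373559 -0.09382906  0.24515406] [ 0.6134451  -0.74091228  0.28595231]
```

View pics/c11.png

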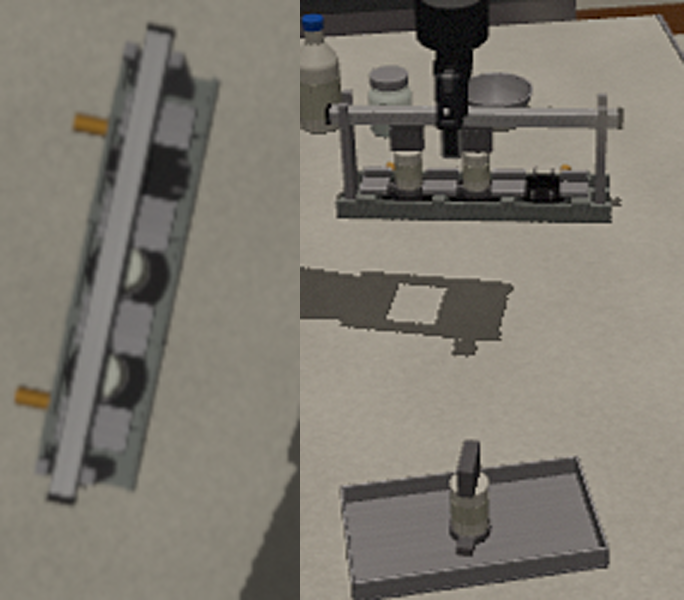

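The bar is seated in both brackets (top crop (158,30) to (62,498)), two cartridges are locked under it, and the spent one stands in the tray. No other cartridge is left on the bench.

```bash
python3 -c "
from workcell import r
print(r.job_done())"
```

```text
the job is handed in; nothing more can be done
None
```

I handed the job in at about 49 s: both new cartridges are locked in wells 1 and 2, the spent one stands upright in the tray, and the bar is back in both brackets; I never moved the bottle, bowl, jar or tray, and the hand-in returned no verdict.

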